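# Make up the cruet tray and the tea tray

### The arm

A 6-joint arm with a two-finger parallel gripper is mounted at the origin on the work surface; the furniture and walls round the work are solid. World frame = base frame: x ahead of the robot, y to its left, z up, the work surface at z = 0. Lengths are in m, angles in degrees, forces in N, time in s.
With the tool pointing down it reaches from about 0.375 to 0.9 m from the base axis. Payload 3.1 kg.
Tool frame: the origin (TCP) lies between the finger pads; the fingertips stand 11 mm ahead of it and the grasp point (between the pads) lies 8 mm behind it; z points along the fingers, y is the line along which they close (so a half turn about z gives the same grasp; the last joint's range is limited). The gripper opens to 87 mm and grips with 3 to 60 N. Pads are 19 mm wide; open, the fingers measure 117 mm over their backs; the gripper's body (75 mm by 190 mm) begins 51 mm behind the grasp point.
Start: joints at [-87.176, 30.224, 82.088, -0, 67.689, -10.227], TCP at [0.141, -0.609, 0.195] pointing down, gripper open.
Joint ranges: [-176.69, 176.69], [-43.24, 126.21], [12.49, 139.97], [-82, 262], [0, 151.66], [-163.58, 163.58]. Speed limits (degrees/s): [159.86, 159.86, 180, 180, 180, 180].

### API

Orientations are given as a 3x3 rotation matrix whose columns are the frame's x, y, z axes.
In Python, from rig import bot, viewer, workorder, nets gives the robot as it stands. The module is installed in compiled form; this text tells all that it offers.
- The arm moves only by the tool move_arm, never from a script. Its argument "increments" is a list of rows, each a list of 7 numbers: the shift along the tool's x, y, z normalised to -1 to 1, where 1 is 0.3 m, then the turn, a rotation vector about the tool's x, y, z normalised to -1 to 1, where 1 is pi rad, then the opening, from 0 (shut) to 1 (fully open). In form: [[tx, ty, tz, wx, wy, wz, grip], ...]. A call has 1 to 10 rows; each row is the pose to reach, as a shift and turn from the pose commanded when the call began, along the tool's axes at that moment, turning the shorter way round; what a row does not reach only later rows make up. A row lasts 1/12 s, in which the tool goes at most 41.7 mm and 7.16 degrees, less where a joint would pass 70% of its speed; a pose out of reach is approached as far as the arm can. A call with a number of a shift or a turn outside -1 to 1 is refused whole. A call with a gripper value outside its range is refused whole. The fingers move at their own pace and stop on an object; the grip force is fixed at half the most. Time passes only in rows, so rows that repeat a pose let the fingers close. It gives the time, the measured TCP pose, the force, the opening and the grip force at its end, in the units of the state.
- bot.read_state(): the state, without advancing time (a new reading comes with each control period).
- viewer.capture(name): name is "scene" or "top" or "wrist"; returns a dict with "image" (384x512x3 uint8, blue, green, red), "K" (3x3 intrinsics, pixels), "eye" and "orientation" of the camera in the world. Camera axes: x right, y up, looking along -z (the intrinsics and any distortion apply to the point x, -y, -z); pixel columns grow to the right and rows downward; lengths in m; the calibration is good to about 2 mm. A picture is of the moment at which its call begins. There is no depth.
- workorder.hand_in(): hands the job in; it is judged then, once.
Trained networks look in the newest picture that a camera, given by its name, has taken for a name from the list of things; names that differ only in an ending like _2 or _b are one class to them, and where a whole thing is asked for, a point or a joint stands for the part that bears it (a point fixed in the world has none). Each returns a list of dicts, best first, with "conf" (0 to 1); they miss things now and then, are a little off and sometimes report something else, mostly with a low value. They report only what shows in the picture. A call takes as long as a camera call.
- nets.find_in(camera, thing): "location" ([column, row] in pixels, amid what is visible of it).
The state is a dict: "time_s": time; "joint_positions": joint angles; "qvel": joint speeds; "tau": joint torques, N m; "position": TCP position; "tcp_rot": TCP orientation; "force": force on the tool from outside, world axes, zero at the start; "moment": the same for the moment, N m; "opening": opening from 0.0 (shut) to 1.0 (fully open); "grasp_force": force on a finger pad.
Only numpy, scipy, OpenCV 4.12 (cv2) and the standard library are available. Lean on these libraries where they do the work, as an engineer would, in place of code of your own. Each camera call takes 0.05 s, during which the arm holds its last target. There are 200 camera calls.

### The job

Make up two serving trays from the things on the island: stand the salt shaker and the pepper mill on the cruet tray and the honey jar and the upright espresso cup on the tea tray, each standing fully down in its own recess as the descriptions say. Keep them upright all the way and leave the spice jar that stands between the trays where it is.

Things in the scene. Friction and masses are not known exactly. Their poses are not given: they have to be found in the camera images.
- salt_mid (a point): Salt shaker: clear glass with a grey domed metal top, round, 44 mm across up to 74 mm high, 34 mm across above that, 90 mm tall in all. The point lies on its axis, half-way up (45 mm above its foot); z up. About 0.1 kg. Its foot is slightly rounded, so it may lean by 3 degrees. Goes into the smaller round recess of the cruet tray.
- mill_mid (a point): Pepper mill: dark turned wood with a small metal knob on top, round, 150 mm tall; foot 58 mm across, waisted body up to 108 mm, bulbous head up to 50 mm across between 109 and 139 mm above the foot (grip it there, about 120 mm above the foot; the head does not turn), knob 12 mm across above. The point lies on its axis, half-way up (75 mm above its foot); z up. About 0.18 kg; it too may lean by 2 degrees. Goes into the larger round recess of the cruet tray.
- honey_mid (a point): Honey jar: squat glass jar with amber filling and a flat light-grey lid, 102 mm tall, body oval, 64 mm wide along its own x and 72 mm along its own y, lid round, 66 mm across, from 91 mm up. The point lies on its axis, half-way up (51 mm above its foot); z up. About 0.5 kg. Goes into the square recess of the tea tray.
- cup_mid (a point): Upright espresso cup: white porcelain, mouth up, 56 mm tall, bowl 62 mm across the upper half, foot 43 mm across; its handle sticks out along its own -y, to 48 mm from the bowl's axis. Across its own x the bowl is free to grip. The point lies on the bowl's axis, half-way up (28 mm above its foot); z up. About 0.11 kg. (A second such cup, standing mouth down near the robot, is not wanted.) Goes into the round recess of the tea tray.
- cruet_tray: Cruet tray: fixed dark wooden board 112 mm (its x) by 204 mm (its y), 16 mm thick, brass bars on the short ends, with two ROUND recesses 6 mm deep, lined with light cork (their floors 10 mm above the island top): the smaller, 68 mm across, centred at x 0, y +50 mm, for the salt shaker; the larger, 82 mm across, at x 0, y -48 mm, for the pepper mill. Origin at the centre of its underside, on the island top; z up.
- tea_tray: Tea tray: fixed dark wooden board of the same size, 112 mm (its x) by 204 mm (its y), 16 mm thick, with one SQUARE and one ROUND recess, 6 mm deep, lined with light cork (their floors 10 mm above the island top): the square one, 90 mm wide, centred at x 0, y +48 mm, for the honey jar; the round one, 70 mm across, at x 0, y -55 mm, for the upright cup. Origin at the centre of its underside, on the island top; z up.
- spice_jar: Spice jar: squarish glass jar with a white lid, 47 mm wide, 98 mm tall, standing between the two trays; not wanted, leave it where it stands. Origin at the centre of its underside.

How it is judged:
By the outcome, as a careful person would: the job done as asked, in the order asked, and still so for the second after the job is handed in, with the robot touching nothing.
It also fails if it takes over 128 s, if anything falls off the work surface, if the arm or the gripper's body presses on something with over 40 N, if the wrist force passes 120 N, or if a joint passes its speed limit or range.

## Working session

There is one attempt and no reset: what is moved stays moved. The work goes in short steps, Python scripts to look and compute and a tool call to move; the robot and the scene stay as the last step left them, time stands still between calls to the robot, and variables do not carry over. Pictures are saved under pics/ and viewed, at most 14 in all, crops included, and the job is handed in when it is done.

Besides the shell and the picture viewer there is one more tool, called after "Request:" as name(argument=value, ...), one argument or row to a line, values as JSON. move_arm: Moves the arm, as the interface text tells. Its arguments: {"type":"object","properties":{"increments":{"type":"array"}},"required":["increments"]}

```bash
mkdir -p pics; cat > h.py <<'E'
import numpy as np, cv2
from rig import bot, viewer, workorder, nets
def cap(n,name=None):
    c=viewer.capture(n)
    if name: cv2.imwrite(f'pics/{name}.png',c['image'])
    return c
def ray(c,px):
    d=np.linalg.inv(c['K'])@np.array([px[0],px[1],1.0]); d=np.array([d[0],-d[1],-d[2]])
    return np.array(c['eye']),np.array(c['orientation'])@d
def atz(c,px,z):
    e,d=ray(c,px); return e+d*(z-e[2])/d[2]
def proj(c,p):
    q=np.array(c['orientation']).T@(np.array(p)-np.array(c['eye'])); q=np.array([q[0],-q[1],-q[2]])
    u=c['K']@q; return u[:2]/u[2]
E
python3 - <<'E'
from h import *
np.set_printoptions(precision=4,suppress=True)
s=bot.read_state(); print(s)
zs=dict(salt_mid=.045,mill_mid=.075,honey_mid=.051,cup_mid=.028,cruet_tray=.016,tea_tray=.016,spice_jar=.05)
for n in ['scene','top']:
    c=cap(n,n+'1'); print(n,c.keys(),c['K'],c['eye'],c['orientation'])
    for t,z in zs.items():
        for r in nets.find_in(n,t)[:3]: print(t,np.round(r['conf'],2),np.round(r['location'],1),atz(c,r['location'],z)[:2])
E
```

```text
{'time_s': 0.0, 'joint_positions': array([-87.1757,  30.2786,  82.1551,   0.0005,  67.6881, -10.2277]), 'qvel': array([ 0.0234,  0.0283,  0.0668,  0.1284,  0.061 , -0.058 ]), 'tau': array([  0.0001, -44.0043, -17.6592,   0.0633,   0.0582,  -0.0002]), 'position': array([ 0.1411, -0.6081,  0.194 ]), 'tcp_rot': array([[ 0.9742,  0.2258, -0.0001],
       [ 0.2258, -0.9742,  0.0021],
       [ 0.0004, -0.0021, -1.    ]]), 'force': array([ 0.1058, -0.5312, -0.0849]), 'moment': array([ 0.006 ,  0.0692, -0.0279]), 'grasp_force': 0.0, 'opening': 1.004733197988189}
scene dict_keys(['image', 'K', 'eye', 'orientation']) [[382.6965   0.     254.1292]
 [  0.     382.6965 192.5409]
 [  0.       0.       1.    ]] [-0.4447  0.4846  0.9172] [[-0.4842  0.5462 -0.6835]
 [-0.8749 -0.3102  0.3719]
 [-0.0089  0.7781  0.6281]]
salt_mid 0.46 [344.7 191.8] [ 0.346  -0.3195]
mill_mid 0.83 [177.5 251. ] [0.3431 0.3158]
honey_mid 0.65 [135.6 236.8] [0.4881 0.4058]
cup_mid 0.59 [338.5 163.4] [ 0.5186 -0.432 ]
cruet_tray 0.58 [261.4 201. ] [ 0.4799 -0.0483]
tea_tray 0.64 [207.3 220.1] [0.4834 0.1646]
spice_jar 0.82 [252.5 202.3] [0.4543 0.0024]
spice_jar 0.69 [138.9 236.8] [0.484  0.3966]
spice_jar 0.17 [340.9 164.7] [ 0.4829 -0.4119]
top dict_keys(['image', 'K', 'eye', 'orientation']) [[387.2575   0.     255.646 ]
 [  0.     387.2575 183.6934]
 [  0.       0.       1.    ]] [0.3654 0.0176 1.2493] [[-0.0219  0.9986 -0.0473]
 [-0.9996 -0.021   0.0196]
 [ 0.0186  0.0477  0.9987]]
salt_mid 0.63 [360.7 206.5] [ 0.3442 -0.3323]
mill_mid 0.79 [151.6 209.8] [0.3489 0.3096]
honey_mid 0.58 [122.2 163.4] [0.4935 0.4045]
cup_mid 0.58 [383.4 152.8] [ 0.5132 -0.416 ]
cruet_tray 0.75 [300.5 161.8] [ 0.4909 -0.1519]
tea_tray 0.73 [202.7 164.5] [0.4886 0.1609]
spice_jar 0.64 [252.3 175.1] [0.4491 0.0039]
```

View pics/scene1.png

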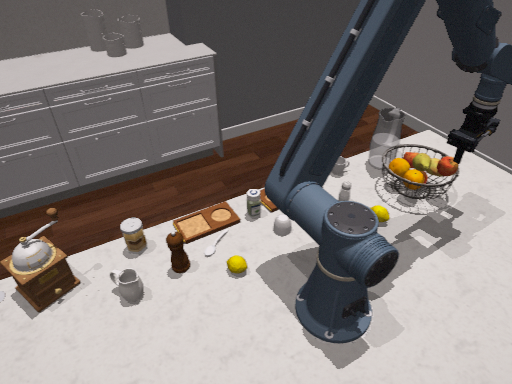

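View pics/top1.png

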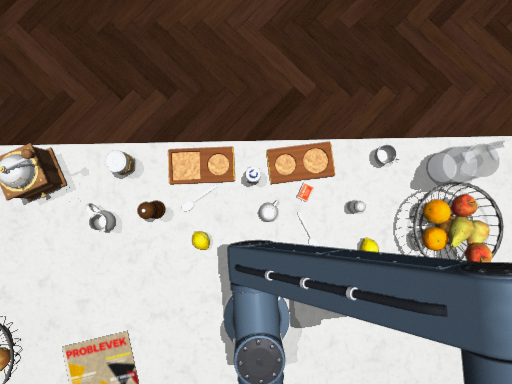

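```bash
python3 - <<'E'
import cv2,numpy as np
a=cv2.imread('pics/top1.png');s=cv2.imread('pics/scene1.png')
f=lambda i,x,y,w,h,k:cv2.resize(i[y:y+h,x:x+w],(w*k,h*k),interpolation=cv2.INTER_CUBIC)
L=np.vstack([f(a,90,130,160,60,5),f(a,260,130,160,60,5)])
cv2.imwrite('pics/crop1.png',L)
E
```

```text
(no output)
```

View pics/crop1.png

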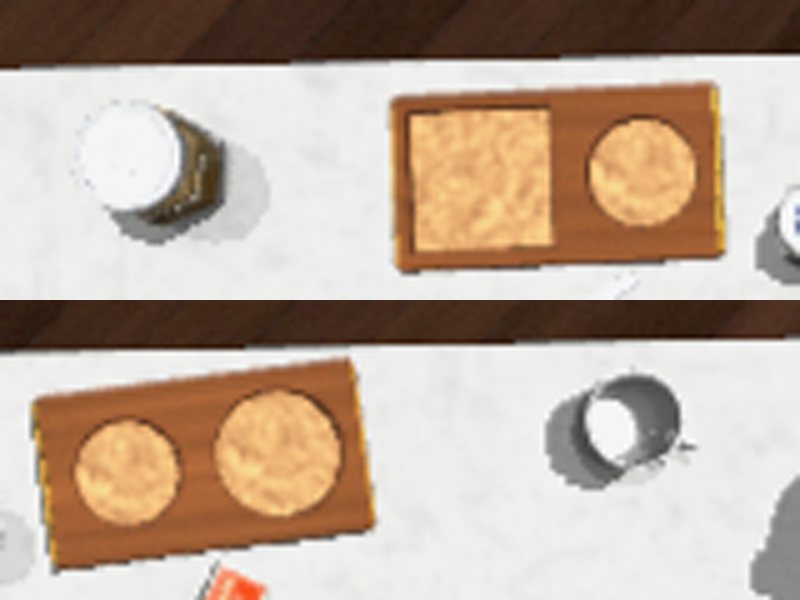

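```bash
cat >> h.py <<'E'
from scipy.spatial.transform import Rotation as R
np.set_printoptions(precision=4,suppress=True)
def goal(p,yaw):  # tool pointing down, tool y along world direction yaw (deg)
    a=np.radians(yaw); y=np.array([np.cos(a),np.sin(a),0]); z=np.array([0,0,-1.]); return np.array(p,float),np.c_[np.cross(y,z),y,z]
def steps(p,yaw,frm=None):
    s=bot.read_state(); p0,R0=frm if frm else (s['position'],s['tcp_rot'])
    best=None
    for k in (0,180):
        P,T=goal(p,yaw+k); r=R.from_matrix(R0.T@T).as_rotvec()
        if best is None or np.linalg.norm(r)<np.linalg.norm(best[1])-1e-6: best=(R0.T@(P-p0),r,T)
    print('shift',best[0]/.3,'turn',best[1]/np.pi,'rows',np.linalg.norm(P-p0)/.0417,np.degrees(np.linalg.norm(best[1]))/7.16, 'pos',p0,'j',s['joint_positions'])
    return P,best[2]
E
python3 - <<'E'
from h import *
c=cap('top'); im=c['image']; hsv=cv2.cvtColor(im,cv2.COLOR_BGR2HSV)
m=((im[:,:,2]>205)&(im[:,:,0]<170)&(im[:,:,0]>70)&(hsv[:,:,0]>8)&(hsv[:,:,0]<25)).astype('u1'); m[:130]=0;m[190:]=0
m=cv2.morphologyEx(m,cv2.MORPH_CLOSE,np.ones((3,3)))
n,l,st,ce=cv2.connectedComponentsWithStats(m)
for i in range(1,n):
    if st[i,4]>100: print(st[i],ce[i],atz(c,ce[i],.011))
b=((hsv[:,:,0]<20)&(hsv[:,:,1]>90)).astype('u1'); b[:141]=0;b[190:]=0
b=cv2.morphologyEx(b,cv2.MORPH_CLOSE,np.ones((3,3)))
for k in cv2.findContours(b,0,2)[0]:
    if cv2.contourArea(k)>800:
        r=cv2.minAreaRect(k); q=cv2.boxPoints(r); w=np.array([atz(c,x,.016)[:2] for x in q]); print(r,w,w.mean(0))
steps([.345,-.31,.25],-75)
E
```

```text
[303 148  25  25 463] [315.1188 160.3866] [ 0.4951 -0.1999  0.011 ]
[172 152  28  28 748] [185.7888 165.393 ] [0.4873 0.2154 0.011 ]
[208 154  21  21 341] [218.0762 164.132 ] [0.4892 0.1123 0.011 ]
[275 154  21  21 318] [284.9214 164.2547] [ 0.4845 -0.1022  0.011 ]
((200.86598205566406, 165.05154418945312), (34.78226852416992, 66.02273559570312), 87.39744567871094) [[0.5399 0.2733]
 [0.5454 0.0631]
 [0.434  0.0602]
 [0.4288 0.2696]] [0.487  0.1665]
((300.3377990722656, 162.39141845703125), (34.617767333984375, 65.32381439208984), 82.61395263671875) [[ 0.533  -0.0413]
 [ 0.5561 -0.2505]
 [ 0.4451 -0.2613]
 [ 0.4226 -0.053 ]] [ 0.4892 -0.1515]
((100.5, 165.0), (48.0, 201.0), 90.0) [[0.5761 0.7999]
 [0.5641 0.1651]
 [0.4105 0.1675]
 [0.424  0.7985]] [0.4937 0.4828]
shift [ 0.8867 -0.8169 -0.1834] turn [ 0.     -0.     -0.0108] rows 8.77374120880325 0.2722116819963058 pos [ 0.1412 -0.6088  0.195 ] j [-87.1745  30.2226  82.0879   0.0035  67.689  -10.2268]
```

Request:
move_arm(
  increments=[
    [0, 0, -0.4, 0, 0, 0, 1],
    [0, 0, -0.4, 0, 0, 0, 1],
    [0, 0, -0.4, 0, 0, 0, 1],
    [0.88, -0.81, -0.4, 0, 0, 0, 1],
    [0.88, -0.81, -0.4, 0, 0, 0, 1],
    [0.88, -0.81, -0.4, 0, 0, 0, 1],
    [0.88, -0.81, -0.4, 0, 0, 0, 1],
    [0.88, -0.81, -0.4, 0, 0, 0, 1],
    [0.88, -0.81, -0.3, 0, 0, 0, 1],
    [0.88, -0.81, -0.2, 0, 0, 0, 1],
  ],
)

```text
time_s: 1.68
position: [0.3046, -0.3714, 0.291]
tcp_rot: [[0.974, 0.226, 0.003], [0.226, -0.974, -0.005], [0.002, 0.006, -1.0]]
force: [0.4, -1.2, 0.4]
opening: 0.998
grasp_force: 0.0
```

Request:
move_arm(
  increments=[
    [0, 0, 0, 0, 0, 0, 1],
    [0, 0, 0, 0, 0, 0, 1],
    [0, 0, 0, 0, 0, 0, 1],
    [0, 0, 0, 0, 0, 0, 1],
  ],
)

```text
time_s: 2.02
position: [0.3028, -0.3736, 0.2896]
tcp_rot: [[0.974, 0.225, 0.001], [0.225, -0.974, -0.002], [0.0, 0.002, -1.0]]
force: [-0.6, 0.3, -0.2]
opening: 1.0
grasp_force: 0.0
```

```bash
python3 - <<'E'
from h import *
c=cap('wrist','w1'); print(c['eye'],c['orientation'],c['K'][0,0])
for t,z in [('salt_mid',.045),('cup_mid',.028)]:
    for r in nets.find_in('wrist',t): print(t,r,atz(c,r['location'],z))
t=cap('top')
for r in nets.find_in('top','salt_mid'): print(r,atz(t,r['location'],.045))
steps([.345,-.31,.25],-75)
E
```

```text
[ 0.3718 -0.3561  0.479 ] [[ 0.2252  0.9414  0.2512]
 [-0.9743  0.217   0.0604]
 [ 0.0023 -0.2584  0.966 ]] 302.443056557723
salt_mid {'location': [231.4, 121.0], 'conf': 0.63} [ 0.3507 -0.3204  0.045 ]
cup_mid {'location': [326.7, 19.0], 'conf': 0.59} [ 0.5089 -0.4166  0.028 ]
{'location': [357.9, 205.8], 'conf': 0.72} [ 0.3466 -0.3236  0.045 ]
shift [ 0.1852 -0.1727  0.1303] turn [ 0.0001 -0.     -0.0114] rows 2.0488920644832094 0.28543886201510815 pos [ 0.3025 -0.3729  0.2891] j [-64.3211  12.5119  94.8965  -0.0027  72.565   12.7233]
```

View pics/w1.png

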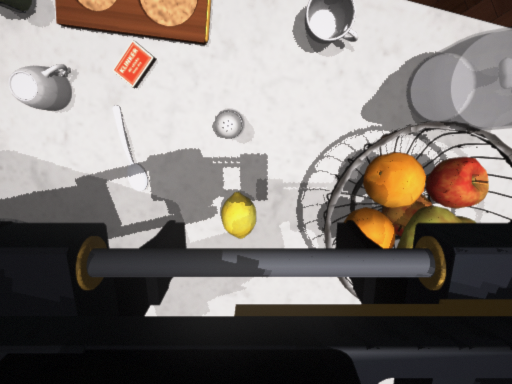

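```bash
python3 - <<'E'
from h import *
c=cap('wrist')
print(atz(c,(228.5,124),.08),atz(c,(228.5,124),.045))
for yaw in(0,90): steps([.348,-.322,.15],yaw)
E
```

```text
[ 0.3475 -0.3194  0.08  ] [ 0.3454 -0.3162  0.045 ]
shift [ 0.1857 -0.1308  0.4635] turn [ 0.0001  0.0001 -0.4279] rows 3.7135044243318585 10.75826740563247 pos [ 0.3025 -0.3727  0.2891] j [-64.3059  12.506   94.9132  -0.0019  72.5648  12.7239]
shift [ 0.1857 -0.1308  0.4635] turn [ 0.0001 -0.      0.0721] rows 3.7135044243318585 1.8115665861657482 pos [ 0.3025 -0.3727  0.2891] j [-64.3059  12.506   94.9132  -0.0019  72.5648  12.7239]
```

Request:
move_arm(
  increments=[
    [0.18, -0.135, 0.2, 0, 0, -0.428, 1],
    [0.18, -0.135, 0.3, 0, 0, -0.428, 1],
    [0.18, -0.135, 0.46, 0, 0, -0.428, 1],
    [0.18, -0.135, 0.46, 0, 0, -0.428, 1],
    [0.18, -0.135, 0.46, 0, 0, -0.428, 1],
    [0.18, -0.135, 0.46, 0, 0, -0.428, 1],
    [0.18, -0.135, 0.46, 0, 0, -0.428, 1],
    [0.18, -0.135, 0.46, 0, 0, -0.428, 1],
    [0.18, -0.135, 0.46, 0, 0, -0.428, 1],
    [0.18, -0.135, 0.46, 0, 0, -0.428, 1],
  ],
)

```text
time_s: 3.15
position: [0.3464, -0.3208, 0.1509]
tcp_rot: [[0.087, 0.996, 0.0], [0.996, -0.087, -0.0], [-0.0, 0.0, -1.0]]
force: [-0.1, 0.3, 0.3]
opening: 0.998
grasp_force: 0.0
```

Request:
move_arm(
  increments=[
    [0, 0, 0, 0, 0, 0, 1],
    [0, 0, 0, 0, 0, 0, 1],
    [0, 0, 0, 0, 0, 0, 1],
  ],
)

```text
time_s: 3.4
position: [0.3464, -0.3205, 0.151]
tcp_rot: [[0.096, 0.995, 0.0], [0.995, -0.096, -0.0], [-0.0, 0.0, -1.0]]
force: [-1.0, -0.9, 0.7]
opening: 1.0
grasp_force: 0.0
```

```bash
python3 - <<'E'
from h import *
c=cap('wrist','w2'); print(c['eye'])
for r in nets.find_in('wrist','salt_mid'): print(r,atz(c,r['location'],.06))
print(proj(c,[.3465,-.32,.085]))
steps([.3465,-.32,.052],0)
E
```

```text
[ 0.3534 -0.2489  0.3404]
{'location': [261.5, 183.3], 'conf': 0.92} [ 0.3483 -0.3148  0.06  ]
[260.1097 195.7985]
shift [0.0015 0.0003 0.3301] turn [ 0.      0.     -0.0302] rows 2.374766069297819 0.7594473197656819 pos [ 0.3464 -0.3204  0.151 ] j [-56.379   22.3881 106.2718   0.0011  51.3312 -50.942 ]
```

View pics/w2.png

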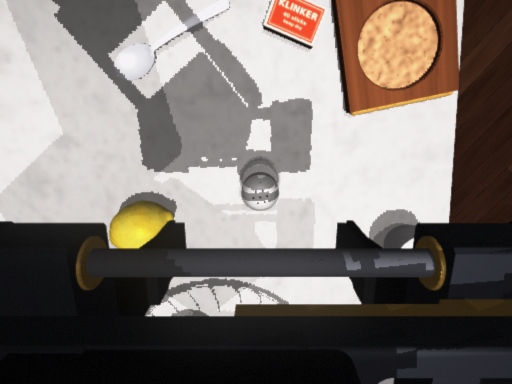

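Request:
move_arm(
  increments=[
    [0.015, 0, 0.12, 0, 0, -0.03, 1],
    [0.015, 0, 0.24, 0, 0, -0.03, 1],
    [0.015, 0, 0.34, 0, 0, -0.03, 1],
    [0.015, 0, 0.34, 0, 0, -0.03, 1],
    [0.015, 0, 0.34, 0, 0, -0.03, 1],
    [0.015, 0, 0.34, 0, 0, -0.03, 0],
    [0.015, 0, 0.34, 0, 0, -0.03, 0],
    [0.015, 0, 0.34, 0, 0, -0.03, 0],
    [0.015, 0, 0.34, 0, 0, -0.03, 0],
    [0.015, 0, 0.34, 0, 0, -0.03, 0],
  ],
)

```text
time_s: 4.33
position: [0.3472, -0.3164, 0.0501]
tcp_rot: [[-0.001, 1.0, 0.001], [1.0, 0.001, -0.002], [-0.002, 0.001, -1.0]]
force: [0.2, -0.5, 0.1]
opening: 0.706
grasp_force: 0.0
```

Request:
move_arm(
  increments=[
    [0, 0, 0, 0, 0, 0, 0],
    [0, 0, 0, 0, 0, 0, 0],
    [0, 0, 0, 0, 0, 0, 0],
    [0, 0, 0, 0, 0, 0, 0],
    [0, 0, -0.08, 0, 0, 0, 0],
    [0, 0, -0.2, 0, 0, 0, 0],
    [0, 0, -0.3, 0, 0, 0, 0],
    [0, 0, -0.4, 0, 0, 0, 0],
    [0, 0, -0.4, 0, 0, 0, 0],
    [0, 0, -0.4, 0, 0, 0, 0],
  ],
)

```text
time_s: 5.17
position: [0.3475, -0.3168, 0.1705]
tcp_rot: [[-0.001, 1.0, 0.002], [1.0, 0.001, -0.004], [-0.004, 0.002, -1.0]]
force: [-0.6, 0.1, -0.8]
opening: 0.021
grasp_force: 0.0
```

```bash
python3 - <<'E'
from h import *
c=cap('wrist','w3')
s=bot.read_state();print(s['position'],s['opening'],s['grasp_force'])
for r in nets.find_in('wrist','salt_mid'): print(r)
print(proj(c,s['position']+[0,0,.035]))
# cork centres in this view
steps([.4845,-.1022,s['position'][2]],6)
E
```

```text
[ 0.3467 -0.3157  0.1692] 0.009023625651747132 0.0
{'location': [259.1, 182.0], 'conf': 0.96}
[258.3642 243.0727]
shift [ 0.7088  0.4617 -0.0023] turn [-0.0003 -0.0005 -0.0329] rows 6.085706334318028 0.8280324739955097 pos [ 0.3463 -0.315   0.1683] j [-56.011   20.5671 105.6207  -0.0006  53.9095 -56.0827]
```

View pics/w3.png

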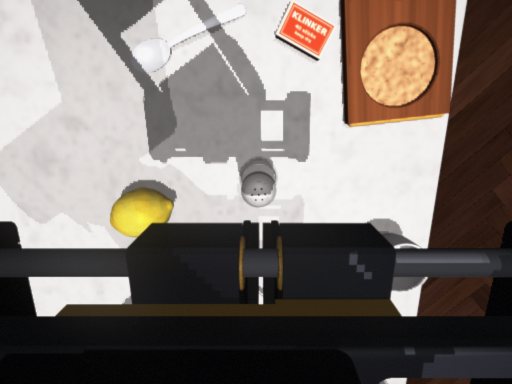

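```bash
python3 - <<'E'
from h import *
c=cap('wrist')
for p in [(258.5,186),(258.5,180)]:print(atz(c,p,.08))
print(atz(c,(258,182),.055))
t=cap('top')
for r in nets.find_in('top','salt_mid'): print(r,atz(t,r['location'],.045))
s=cap('scene')
for r in nets.find_in('scene','salt_mid'): print(r,atz(s,r['location'],.045))
steps([.348,-.317,.044],0)
E
```

```text
[ 0.3448 -0.311   0.08  ]
[ 0.3448 -0.3052  0.08  ]
[ 0.3442 -0.3128  0.055 ]
{'location': [359.8, 208.2], 'conf': 0.47} [ 0.339  -0.3293  0.045 ]
{'location': [345.0, 189.4], 'conf': 0.45} [ 0.3565 -0.3294  0.045 ]
shift [-0.0071  0.0062  0.4128] turn [-0.0005 -0.0007  0.0004] rows 2.970333467937861 0.02357104923301866 pos [ 0.3463 -0.3151  0.1678] j [-56.014   20.641  105.5917  -0.0002  53.9223 -56.0805]
```

Request:
move_arm(
  increments=[
    [0, 0, 0, 0, 0, 0, 1],
    [0, 0, 0, 0, 0, 0, 1],
    [0, 0, 0, 0, 0, 0, 1],
    [0, 0, 0, 0, 0, 0, 1],
    [0, 0, 0, 0, 0, 0, 1],
    [0, 0, 0, 0, 0, 0, 1],
    [0, 0, 0, 0, 0, 0, 1],
    [0, 0, 0.1, 0, 0, 0, 1],
    [0, 0, 0.15, 0, 0, 0, 1],
    [0, 0, 0.15, 0, 0, 0, 1],
  ],
)

```text
time_s: 6.35
position: [0.3454, -0.3139, 0.1217]
tcp_rot: [[-0.001, 1.0, -0.003], [1.0, 0.001, 0.005], [0.005, -0.003, -1.0]]
force: [-0.8, 0.3, 0.5]
opening: 0.68
grasp_force: 0.0
```

Request:
move_arm(
  increments=[
    [0, 0, 0.1, 0, 0, 0, 1],
    [0, 0, 0.2, 0, 0, 0, 1],
    [0, 0, 0.27, 0, 0, 0, 1],
    [0, 0, 0.27, 0, 0, 0, 1],
    [0, 0, 0.27, 0, 0, 0, 0],
    [0, 0, 0.27, 0, 0, 0, 0],
    [0, 0, 0.27, 0, 0, 0, 0],
    [0, 0, 0.27, 0, 0, 0, 0],
    [0, 0, 0.27, 0, 0, 0, 0],
    [0, 0, 0.27, 0, 0, 0, 0],
  ],
)

```text
time_s: 7.18
position: [0.3471, -0.3162, 0.0438]
tcp_rot: [[-0.001, 1.0, 0.001], [1.0, 0.001, -0.001], [-0.001, 0.001, -1.0]]
force: [0.2, 0.6, 0.5]
opening: 0.632
grasp_force: 0.0
```

Request:
move_arm(
  increments=[
    [0, 0, 0, 0, 0, 0, 0],
    [0, 0, 0, 0, 0, 0, 0],
    [0, 0, 0, 0, 0, 0, 0],
    [0, 0, 0, 0, 0, 0, 0],
    [0, 0, 0, 0, 0, 0, 0],
    [0, 0, 0, 0, 0, 0, 0],
  ],
)

```text
time_s: 7.68
position: [0.3468, -0.3159, 0.043]
tcp_rot: [[-0.001, 1.0, 0.0], [1.0, 0.001, -0.0], [-0.0, 0.0, -1.0]]
force: [-0.5, 0.2, 2.3]
opening: 0.373
grasp_force: 30.0
```

```bash
python3 - <<'E'
from h import *
c=cap('wrist'); t=cap('top'); s=cap('scene')
f=lambda i,x,y,w,h,k:cv2.resize(i[y:y+h,x:x+w],(w*k,h*k),interpolation=cv2.INTER_CUBIC)
cv2.imwrite('pics/m1.png',np.hstack([f(c['image'],100,60,330,200,1),f(t['image'],310,160,90,50,5)[:200,:330]]) if 0 else np.vstack([f(c['image'],156,130,200,130,3),f(s['image'],300,150,100,50,6)]))
for r in nets.find_in('wrist','salt_mid'): print(r,atz(c,r['location'],.06))
E
```

```text
{'location': [260.4, 220.0], 'conf': 0.79} [ 0.3472 -0.3073  0.06  ]
{'location': [459.5, 308.6], 'conf': 0.62} [ 0.4783 -0.369   0.06  ]
```

View pics/m1.png

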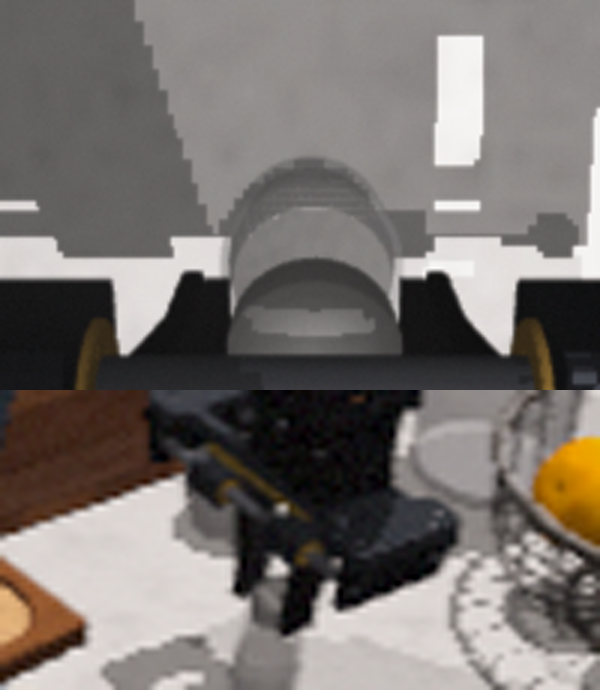

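```bash
python3 - <<'E'
from h import *
c=cap('wrist');print(c['eye'])
print('dome front edge',atz(c,(260,216),.076),'shoulder front?',atz(c,(259,199),.074),'foot front',atz(c,(259,182.5),0.004))
print('dome L/R',atz(c,(232,245),.074),atz(c,(289.5,245),.074))
s=bot.read_state(); print(s['position'],s['opening'],s['joint_positions'])
E
```

```text
[ 0.347  -0.2439  0.2324]
dome front edge [ 0.347  -0.2991  0.076 ] shoulder front? [ 0.3464 -0.29    0.074 ] foot front [ 0.3461 -0.2971  0.004 ]
dome L/R [ 0.3311 -0.3173  0.074 ] [ 0.3638 -0.3172  0.074 ]
[ 0.3468 -0.3158  0.043 ] 0.37075006572785496 [-56.0118  33.7481 111.5709  -0.0022  34.6765 -56.0805]
```

```bash
python3 - <<'E'
from h import *
s=cap('scene')
for n,p in dict(foot=[.3468,-.316,0],top=[.3468,-.316,.09],tipnear=[.325,-.316,.032],tipnearback=[.30,-.316,.032],tipfar=[.369,-.316,.032],tcp=[.3468,-.316,.043]).items(): print(n,proj(s,p))
i=s['image'][150:225,300:400]; cv2.imwrite('pics/m2.png',cv2.resize(i,None,fx=8,fy=8,interpolation=cv2.INTER_CUBIC))
E
```

```text
foot [342.1301 201.4652]
top [345.5675 182.1056]
tipnear [347.2113 198.0882]
tipnearback [351.778  201.9927]
tipfar [339.4426 191.4461]
tcp [343.7375 192.4123]
```

View pics/m2.png

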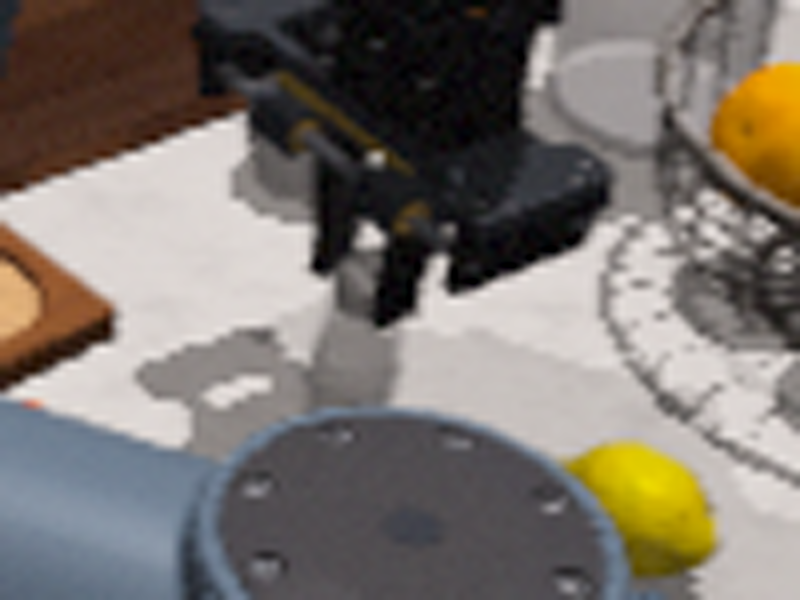

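```bash
python3 - <<'E'
from h import *
c=cap('wrist'); p=bot.read_state()['position']; im=cv2.imread('pics/w3.png')
hsv=cv2.cvtColor(im,cv2.COLOR_BGR2HSV)
m=((im[:,:,2]>190)&(hsv[:,:,0]>8)&(hsv[:,:,0]<25)&(hsv[:,:,1]>50)).astype('u1')
m=cv2.morphologyEx(m,cv2.MORPH_CLOSE,np.ones((5,5)))
n,l,st,ce=cv2.connectedComponentsWithStats(m)
i=1+np.argmax([st[k,4]*(ce[k][0]>350 and ce[k][1]<130) for k in range(1,n)]); print(st[i],ce[i])
w3=np.array([.3467,-.3157,.1692])
for dz in (0,.02,.04):
    d=dict(c); d['eye']=np.array(c['eye'])+w3-p+[0,0,dz]; print(dz,d['eye'],proj(d,[.4951,-.1999,.01]),'size px',302.4*.082/np.linalg.norm(d['eye']-[.495,-.2,.01]))
print(c['orientation'],c['K'])
E
```

```text
[ 360   27   74   79 4551] [397.0363  65.5269]
0 [ 0.3469 -0.2438  0.3586] [398.0353  69.5087] size px 65.03679551373907
0.02 [ 0.3469 -0.2438  0.3786] [390.3177  71.8622] size px 62.04754810545464
0.04 [ 0.3469 -0.2438  0.3986] [383.419  73.966] size px 59.299771461916094
[[ 1.     -0.0015 -0.0009]
 [ 0.0017  0.9659  0.259 ]
 [ 0.0005 -0.259   0.9659]] [[302.4431   0.     260.4375]
 [  0.     302.4431 192.615 ]
 [  0.       0.       1.    ]]
```

Request:
move_arm(
  increments=[
    [0, 0, 0, 0, 0, 0, 1],
    [0, 0, 0, 0, 0, 0, 1],
    [0, 0, 0, 0, 0, 0, 1],
    [0, 0, 0, 0, 0, 0, 1],
    [0, 0, 0, 0, 0, 0, 1],
    [0, 0, 0, 0, 0, 0, 1],
    [0, 0, 0, 0, 0, 0, 1],
    [0, 0, 0.01, 0, 0, 0, 1],
    [0, 0, 0.02, 0, 0, 0, 1],
    [0, 0, 0.03, 0, 0, 0, 1],
  ],
)

```text
time_s: 8.87
position: [0.3468, -0.3158, 0.0337]
tcp_rot: [[-0.001, 1.0, -0.0], [1.0, 0.001, 0.0], [0.0, -0.0, -1.0]]
force: [0.0, -0.2, 0.1]
opening: 0.981
grasp_force: 0.0
```

Request:
move_arm(
  increments=[
    [0, 0, 0, 0, 0, 0, 0],
    [0, 0, 0, 0, 0, 0, 0],
    [0, 0, 0, 0, 0, 0, 0],
    [0, 0, 0, 0, 0, 0, 0],
    [0, 0, 0, 0, 0, 0, 0],
    [0, 0, 0, 0, 0, 0, 0],
    [0, 0, 0, 0, 0, 0, 0],
    [0, 0, 0, 0, 0, 0, 0],
    [0, 0, 0, 0, 0, 0, 0],
    [0, 0, 0, 0, 0, 0, 0],
  ],
)

```text
time_s: 9.7
position: [0.3468, -0.3158, 0.034]
tcp_rot: [[-0.001, 1.0, 0.0], [1.0, 0.001, -0.0], [-0.0, 0.0, -1.0]]
force: [-0.3, 0.7, 0.2]
opening: 0.374
grasp_force: 29.9
```

Request:
move_arm(
  increments=[
    [0, 0, -0.05, 0, 0, 0, 0],
    [0, 0, -0.1, 0, 0, 0, 0],
    [0, 0, -0.15, 0, 0, 0, 0],
    [0, 0, -0.2, 0, 0, 0, 0],
    [0, 0, -0.2, 0, 0, 0, 0],
    [0, 0, -0.2, 0, 0, 0, 0],
  ],
)

```text
time_s: 10.2
position: [0.347, -0.3161, 0.0943]
tcp_rot: [[-0.001, 1.0, 0.001], [1.0, 0.001, -0.001], [-0.001, 0.001, -1.0]]
force: [-0.1, -0.4, -1.0]
opening: 0.374
grasp_force: 29.9
```

```bash
python3 - <<'E'
from h import *
s=cap('scene'); c=cap('wrist'); p=bot.read_state(); print(p['position'],p['opening'],p['grasp_force'],p['force'])
q=p['position']
for z in (0,.03,.06,.09): print(z,proj(s,[q[0],q[1],z]))
a=cv2.resize(s['image'][140:215,310:410],None,fx=6,fy=6,interpolation=cv2.INTER_CUBIC)[:400]
b=c['image'][60:260,60:460]; b=np.hstack([b,np.zeros((200,200,3),'u1')])
cv2.imwrite('pics/m3.png',np.vstack([a,b]))
E
```

```text
[ 0.3464 -0.3152  0.0933] 0.3728837083663821 29.920140350600377 [-0.0445  0.8144 -1.2207]
0 [342.0359 201.5969]
0.03 [343.1499 195.3171]
0.06 [344.2944 188.8653]
0.09 [345.4707 182.2345]
```

View pics/m3.png

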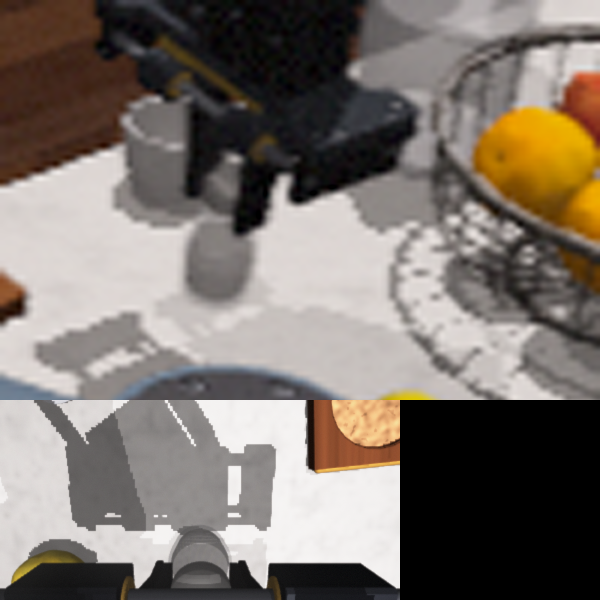

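```bash
python3 - <<'E'
from h import *
steps([.4845,-.1022,.12],0)
E
```

```text
shift [ 0.7096  0.4612 -0.0885] turn [-0.0003 -0.0004  0.0004] rows 6.121746128250731 0.014939335877414632 pos [ 0.3464 -0.3152  0.0933] j [-56.0133  28.0649 109.6966  -0.0002  42.3208 -56.0815]
```

Request:
move_arm(
  increments=[
    [0.06, 0.04, -0.09, 0, 0, 0, 0],
    [0.16, 0.1, -0.09, 0, 0, 0, 0],
    [0.27, 0.17, -0.09, 0, 0, 0, 0],
    [0.38, 0.25, -0.09, 0, 0, 0, 0],
    [0.49, 0.32, -0.09, 0, 0, 0, 0],
    [0.6, 0.39, -0.09, 0, 0, 0, 0],
    [0.67, 0.44, -0.09, 0, 0, 0, 0],
    [0.71, 0.461, -0.09, 0, 0, 0, 0],
    [0.71, 0.461, -0.09, 0, 0, 0, 0],
    [0.71, 0.461, -0.09, 0, 0, 0, 0],
  ],
)

```text
time_s: 11.13
position: [0.4842, -0.1017, 0.1198]
tcp_rot: [[-0.004, 1.0, -0.002], [1.0, 0.004, 0.001], [0.001, -0.002, -1.0]]
force: [-1.2, -0.4, -0.2]
opening: 0.371
grasp_force: 29.9
```

```bash
python3 - <<'E'
from h import *
c=cap('wrist','w4'); print(bot.read_state()['opening'])
q=bot.read_state()['position']
for r in nets.find_in('wrist','salt_mid'): print(r, 'expected',proj(c,[q[0],q[1],q[2]+.011]))
steps([.4845,-.1022,.05],0)
E
```

```text
0.37572258888387117
{'location': [261.2, 223.8], 'conf': 0.75} expected [259.3764 230.6629]
shift [0.0025 0.0023 0.234 ] turn [-0.0006 -0.0001  0.0003] rows 1.6835544309289294 0.016764253014063212 pos [ 0.4839 -0.103   0.1202] j [-24.9647  26.8708 104.7477  -0.0288  48.4896 -24.9931]
```

View pics/w4.png

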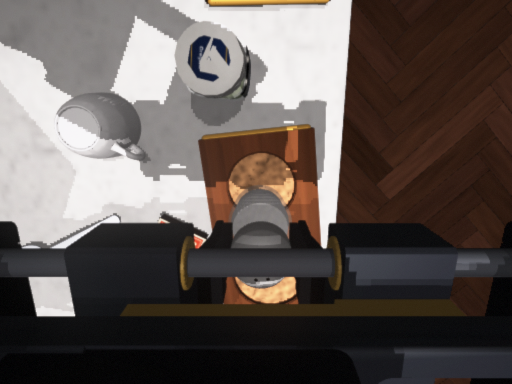

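Request:
move_arm(
  increments=[
    [0.02, 0.002, 0.08, 0, 0, 0, 0],
    [0.02, 0.002, 0.15, 0, 0, 0, 0],
    [0.02, 0.002, 0.2, 0, 0, 0, 0],
    [0.02, 0.002, 0.22, 0, 0, 0, 0],
    [0.02, 0.002, 0.235, 0, 0, 0, 0],
    [0.02, 0.002, 0.245, 0, 0, 0, 0],
    [0.02, 0.002, 0.25, 0, 0, 0, 0],
    [0.02, 0.002, 0.25, 0, 0, 0, 0],
  ],
)

```text
time_s: 11.9
position: [0.4857, -0.0971, 0.0463]
tcp_rot: [[-0.001, 1.0, 0.001], [1.0, 0.001, -0.0], [-0.0, 0.001, -1.0]]
force: [0.3, -0.6, -0.4]
opening: 0.378
grasp_force: 29.9
```

```bash
python3 - <<'E'
from h import *
s=bot.read_state(); print(s['force'],s['position'],s['grasp_force'])
c=cap('wrist','w5')
E
```

```text
[ 0.3008 -0.6288 -0.4384] [ 0.4857 -0.0971  0.0463] 29.94146616485409
```

View pics/w5.png

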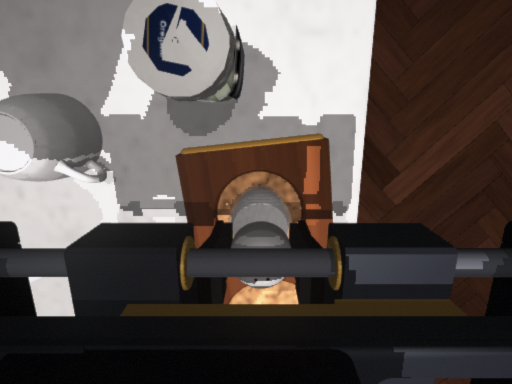

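Request:
move_arm(
  increments=[
    [0, 0, 0.004, 0, 0, 0, 0],
    [0, 0, 0.007, 0, 0, 0, 0],
    [0, 0, 0.007, 0, 0, 0, 0],
    [0, 0, 0.007, 0, 0, 0, 0],
  ],
)

```text
time_s: 12.28
position: [0.4855, -0.0966, 0.0441]
tcp_rot: [[-0.001, 1.0, 0.0], [1.0, 0.001, -0.0], [-0.0, 0.0, -1.0]]
force: [0.5, -0.6, -1.2]
opening: 0.375
grasp_force: 29.9
```

Request:
move_arm(
  increments=[
    [0, 0, 0.004, 0, 0, 0, 0],
    [0, 0, 0.004, 0, 0, 0, 0],
    [0, 0, 0.004, 0, 0, 0, 0],
  ],
)

```text
time_s: 12.53
position: [0.4856, -0.0967, 0.0439]
tcp_rot: [[-0.002, 1.0, 0.001], [1.0, 0.002, -0.001], [-0.001, 0.001, -1.0]]
force: [-2.3, 0.6, 9.5]
opening: 0.379
grasp_force: 30.0
```

Request:
move_arm(
  increments=[
    [0, 0, -0.002, 0, 0, 0, 0.4],
    [0, 0, -0.002, 0, 0, 0, 0.6],
    [0, 0, -0.002, 0, 0, 0, 1],
    [0, 0, -0.002, 0, 0, 0, 1],
    [0, 0, -0.002, 0, 0, 0, 1],
    [0, 0, -0.002, 0, 0, 0, 1],
    [0, 0, -0.002, 0, 0, 0, 1],
    [0, 0, -0.002, 0, 0, 0, 1],
    [0, 0, -0.002, 0, 0, 0, 1],
    [0, 0, -0.002, 0, 0, 0, 1],
  ],
)

```text
time_s: 13.37
position: [0.4854, -0.0966, 0.0433]
tcp_rot: [[-0.001, 1.0, -0.0], [1.0, 0.001, 0.0], [0.0, -0.0, -1.0]]
force: [0.2, 0.1, -0.6]
opening: 0.963
grasp_force: 0.0
```

Request:
move_arm(
  increments=[
    [0, 0, -0.05, 0, 0, 0, 1],
    [0, 0, -0.15, 0, 0, 0, 1],
    [0, 0, -0.28, 0, 0, 0, 1],
    [0, 0, -0.4, 0, 0, 0, 1],
    [0, 0, -0.53, 0, 0, 0, 1],
    [0, 0, -0.6, 0, 0, 0, 1],
    [0, 0, -0.6, 0, 0, 0, 1],
  ],
)

```text
time_s: 13.95
position: [0.4888, -0.098, 0.2286]
tcp_rot: [[-0.001, 1.0, 0.011], [1.0, 0.001, -0.005], [-0.005, 0.011, -1.0]]
force: [0.9, -0.6, -0.7]
opening: 1.0
grasp_force: 0.0
```

```bash
python3 - <<'E'
from h import *
c=cap('wrist','w6')
for r in nets.find_in('wrist','salt_mid'): print(r,atz(c,r['location'],.055))
steps([.346,.24,.23],0); t=cap('top')
for r in nets.find_in('top','mill_mid')+nets.find_in('top','honey_mid'): print(r,atz(t,r['location'],.075))
E
```

```text
{'location': [259.1, 172.5], 'conf': 0.76} [ 0.4896 -0.0988  0.055 ]
shift [ 1.1227 -0.4636 -0.0219] turn [0.0005 0.0003 0.0004] rows 8.740078736762039 0.018571949821656077 pos [ 0.4855 -0.0966  0.2239] j [-24.212   18.0048  98.4034  -0.0018  63.4828 -24.2873]
{'location': [149.4, 209.8], 'conf': 0.76} [0.349  0.3162 0.075 ]
{'location': [123.0, 163.1], 'conf': 0.93} [0.4918 0.3944 0.075 ]
```

View pics/w6.png

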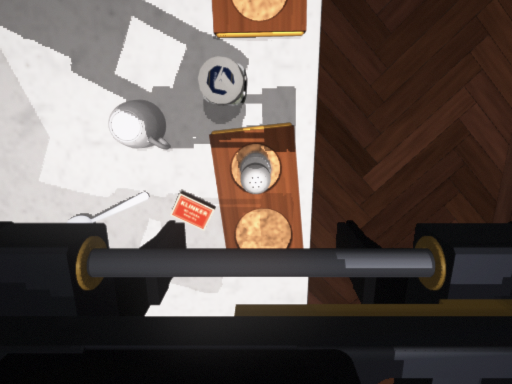

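Request:
move_arm(
  increments=[
    [0.6, -0.25, -0.02, 0, 0, 0, 1],
    [0.6, -0.25, -0.02, 0, 0, 0, 1],
    [0.6, -0.25, -0.02, 0, 0, 0, 1],
    [0.6, -0.25, -0.02, 0, 0, 0, 1],
    [0.6, -0.25, -0.02, 0, 0, 0, 1],
  ],
)

```text
time_s: 14.62
position: [0.4066, 0.0858, 0.2276]
tcp_rot: [[-0.002, 1.0, -0.006], [1.0, 0.002, 0.001], [0.001, -0.006, -1.0]]
force: [0.2, -0.4, -0.5]
opening: 1.002
grasp_force: 0.0
```

Request:
move_arm(
  increments=[
    [0.52, -0.21, 0, 0, 0, 0, 1],
    [0.52, -0.21, 0, 0, 0, 0, 1],
    [0.52, -0.21, 0, 0, 0, 0, 1],
    [0.52, -0.21, 0, 0, 0, 0, 1],
    [0.52, -0.21, 0, 0, 0, 0, 1],
    [0.52, -0.21, 0, 0, 0, 0, 1],
    [0.52, -0.21, 0, 0, 0, 0, 1],
  ],
)

```text
time_s: 15.2
position: [0.3463, 0.2389, 0.2282]
tcp_rot: [[-0.003, 1.0, -0.002], [1.0, 0.003, -0.001], [-0.001, -0.002, -1.0]]
force: [1.0, -0.6, -0.0]
opening: 1.002
grasp_force: 0.0
```

```bash
python3 - <<'E'
from h import *
c=cap('wrist','w7'); print(c['eye'])
for r in nets.find_in('wrist','mill_mid'): print(r,atz(c,r['location'],.1),atz(c,r['location'],.13))
for r in nets.find_in('wrist','honey_mid'): print(r,atz(c,r['location'],.09))
steps([.348,.312,.23],0)
im=c['image']; q=proj(c,[.347,.313,.125]).astype(int); print(q)
# dark wood blob
hsv=cv2.cvtColor(im,cv2.COLOR_BGR2HSV)
m=((hsv[:,:,1]>90)&(hsv[:,:,2]<130)).astype('u1'); m[222:]=0
m=cv2.morphologyEx(m,cv2.MORPH_OPEN,np.ones((3,3)))
n,l,st,ce=cv2.connectedComponentsWithStats(m)
for i in range(1,n):
    if st[i,4]>150: print(st[i],ce[i])
E
```

```text
[0.3469 0.3111 0.4175]
{'location': [264.0, 100.2], 'conf': 0.69} [0.3499 0.3216 0.1   ] [0.3496 0.3206 0.13  ]
{'location': [399.2, 22.8], 'conf': 0.82} [0.4811 0.3945 0.09  ]
shift [ 0.2471  0.001  -0.0042] turn [-0.0003  0.0002 -0.0005] rows 1.7780797936772372 0.015604043699263359 pos [0.3476 0.2379 0.2288] j [ 19.1202  11.5885 107.1481  -0.0213  61.3316  19.217 ]
[261 108]
[372   0  40  46 571] [385.0718  26.4553]
[  412     0   100   222 18511] [468.9204 119.4201]
[359   9  39  44 611] [372.2897  35.0982]
[ 238   76   52   55 2033] [263.6104 102.8485]
[379 149  23  67 285] [394.7404 186.0561]
```

Request:
move_arm(
  increments=[
    [0.13, 0.006, 0, 0, 0, 0, 1],
    [0.267, 0.006, 0.06, 0, 0, 0, 1],
    [0.267, 0.006, 0.15, 0, 0, 0, 1],
    [0.267, 0.006, 0.25, 0, 0, 0, 1],
    [0.267, 0.006, 0.35, 0, 0, 0, 1],
    [0.267, 0.006, 0.42, 0, 0, 0, 1],
    [0.267, 0.006, 0.46, 0, 0, 0, 1],
    [0.267, 0.006, 0.48, 0, 0, 0, 1],
    [0.267, 0.006, 0.48, 0, 0, 0, 1],
  ],
)

```text
time_s: 16.1
position: [0.3489, 0.3178, 0.084]
tcp_rot: [[0.002, 1.0, -0.003], [1.0, -0.002, -0.002], [-0.002, -0.003, -1.0]]
force: [0.4, -0.3, 0.1]
opening: 1.0
grasp_force: 0.0
```

Request:
move_arm(
  increments=[
    [0, 0, 0.015, 0, 0, 0, 1],
    [0, 0, 0.03, 0, 0, 0, 1],
    [0, 0, 0.03, 0, 0, 0, 1],
  ],
)

```text
time_s: 16.35
position: [0.3491, 0.3192, 0.0764]
tcp_rot: [[-0.001, 1.0, 0.001], [1.0, 0.001, 0.0], [0.0, 0.001, -1.0]]
force: [-0.2, 0.0, -0.6]
opening: 1.001
grasp_force: 0.0
```

```bash
python3 - <<'E'
from h import *
s=cap('scene'); c=cap('wrist')
a=cv2.resize(s['image'][195:285,130:250],None,fx=5,fy=5,interpolation=cv2.INTER_CUBIC)
b=cv2.resize(c['image'][100:300,150:370],(200,182)); b=np.vstack([b,np.zeros((268,200,3),'u1')])
cv2.imwrite('pics/m4.png',np.hstack([a,b]))
print(bot.read_state()['position'],proj(s,[.3495,.318,0]),proj(s,[.3495,.318,.15]),proj(s,[.306,.318,.11]))
E
```

```text
[0.349  0.3194 0.0768] [179.3705 266.4891] [172.4199 231.7952] [179.647  251.3743]
```

View pics/m4.png

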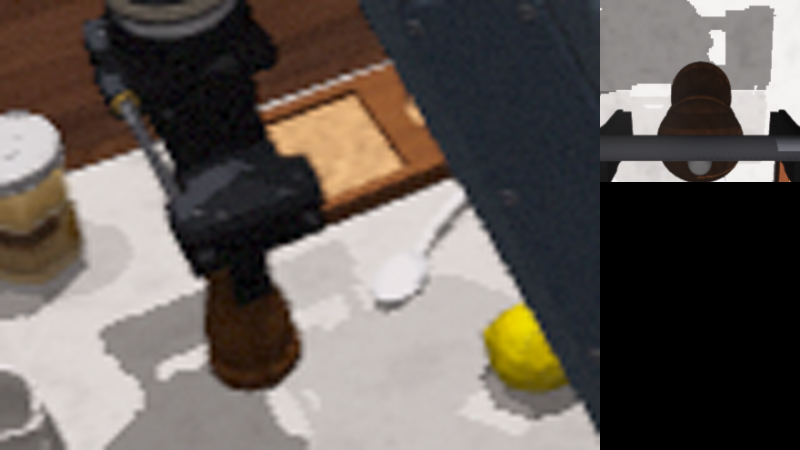

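Request:
move_arm(
  increments=[
    [0, 0, 0, 0, 0, 0, 0],
    [0, 0, 0, 0, 0, 0, 0],
    [0, 0, 0, 0, 0, 0, 0],
    [0, 0, 0, 0, 0, 0, 0],
    [0, 0, 0, 0, 0, 0, 0],
    [0, 0, 0, 0, 0, 0, 0],
    [0, 0, 0, 0, 0, 0, 0],
    [0, 0, 0, 0, 0, 0, 0],
    [0, 0, 0, 0, 0, 0, 0],
    [0, 0, 0, 0, 0, 0, 0],
  ],
)

```text
time_s: 17.28
position: [0.3487, 0.3193, 0.0763]
tcp_rot: [[-0.001, 1.0, 0.0], [1.0, 0.001, 0.0], [0.0, 0.0, -1.0]]
force: [0.3, 0.6, -0.2]
opening: 0.541
grasp_force: 30.0
```

Request:
move_arm(
  increments=[
    [0, 0, -0.05, 0, 0, 0, 0],
    [0, 0, -0.12, 0, 0, 0, 0],
    [0, 0, -0.2, 0, 0, 0, 0],
    [0, 0, -0.3, 0, 0, 0, 0],
    [0, 0, -0.4, 0, 0, 0, 0],
    [0, 0, -0.4, 0, 0, 0, 0],
  ],
)

```text
time_s: 17.78
position: [0.3519, 0.3213, 0.2011]
tcp_rot: [[-0.001, 1.0, 0.01], [1.0, 0.001, 0.006], [0.006, 0.01, -1.0]]
force: [1.0, -0.3, -1.6]
opening: 0.539
grasp_force: 30.0
```

```bash
python3 - <<'E'
from h import *
s=cap('scene'); c=cap('wrist')
for n,k in(('scene',s),('wrist',c)):
  for r in nets.find_in(n,'mill_mid'): print(n,r)
st=bot.read_state(); q=st['position']; print(q,st['opening'],st['force'])
for z in (0,.075,.12): print(proj(s,[q[0],q[1],q[2]-.077+z]),proj(c,[q[0],q[1],q[2]-.077+z]))
steps([.4951,-.1999,.2],0)
E
```

```text
scene {'location': [174.1, 231.3], 'conf': 0.91}
wrist {'location': [260.4, 225.2], 'conf': 0.98}
[0.3475 0.3186 0.1951] 0.5393438169838872 [-1.2458 -0.2868 -2.1783]
[174.0357 240.189 ] [255.9643 194.2937]
[170.2287 221.2007] [255.137  222.8089]
[167.7773 208.9738] [254.2896 252.0169]
shift [-1.729   0.4899 -0.0151] turn [-0.0009  0.0005  0.0004] rows 12.929052048410146 0.02634445343946708 pos [0.3475 0.3186 0.1951] j [ 28.9015  18.5118 103.3393  -0.0008  58.324   28.8318]
```

Request:
move_arm(
  increments=[
    [-0.05, 0, -0.07, 0, 0, 0, 0],
    [-0.15, 0.03, -0.13, 0, 0, 0, 0],
    [-0.26, 0.06, -0.13, 0, 0, 0, 0],
    [-0.38, 0.1, -0.13, 0, 0, 0, 0],
    [-0.5, 0.13, -0.13, 0, 0, 0, 0],
    [-0.62, 0.17, -0.13, 0, 0, 0, 0],
    [-0.74, 0.2, -0.13, 0, 0, 0, 0],
    [-0.84, 0.23, -0.13, 0, 0, 0, 0],
    [-0.9, 0.25, -0.13, 0, 0, 0, 0],
  ],
)

```text
time_s: 18.73
position: [0.4236, 0.0465, 0.2335]
tcp_rot: [[0.001, 1.0, -0.004], [1.0, -0.001, -0.001], [-0.001, -0.004, -1.0]]
force: [-0.0, 0.3, -1.8]
opening: 0.541
grasp_force: 30.0
```

Request:
move_arm(
  increments=[
    [-0.1, 0.03, 0, 0, 0, 0, 0],
    [-0.2, 0.06, 0, 0, 0, 0, 0],
    [-0.31, 0.09, 0, 0, 0, 0, 0],
    [-0.42, 0.12, 0, 0, 0, 0, 0],
    [-0.53, 0.15, 0, 0, 0, 0, 0],
    [-0.64, 0.19, 0, 0, 0, 0, 0],
    [-0.74, 0.22, 0, 0, 0, 0, 0],
    [-0.8, 0.235, 0, 0, 0, 0, 0],
    [-0.83, 0.24, 0, 0, 0, 0, 0],
    [-0.83, 0.24, 0, 0, 0, 0, 0],
  ],
)

```text
time_s: 19.57
position: [0.4958, -0.2004, 0.2338]
tcp_rot: [[0.001, 1.0, -0.002], [1.0, -0.001, 0.002], [0.002, -0.002, -1.0]]
force: [0.2, 1.5, -1.6]
opening: 0.543
grasp_force: 30.0
```

```bash
python3 - <<'E'
from h import *
c=cap('wrist','w8')
for t,z in (('mill_mid',None),('salt_mid',.055)):
  for r in nets.find_in('wrist',t): print(t,r,atz(c,r['location'],z) if z else '')
st=bot.read_state(); q=st['position']
print(proj(c,[q[0],q[1],q[2]-.0765]),st['opening'])
steps([.4951,-.1999,.0875],0)
E
```

```text
mill_mid {'location': [261.6, 223.6], 'conf': 0.61} 
salt_mid {'location': [252.0, 87.0], 'conf': 0.61} [ 0.4862 -0.1009  0.055 ]
[259.3874 190.3427] 0.5414274200985866
shift [-0.0098  0.0009  0.4904] turn [-0.0007 -0.0008  0.0007] rows 3.5284864769122004 0.032031438153785896 pos [ 0.4952 -0.1973  0.2346] j [-33.7737  20.4859  92.38     0.0452  67.3199 -33.919 ]
```

Request:
move_arm(
  increments=[
    [-0.008, 0.001, 0.1, 0, 0, 0, 0],
    [-0.008, 0.001, 0.2, 0, 0, 0, 0],
    [-0.008, 0.001, 0.3, 0, 0, 0, 0],
    [-0.008, 0.001, 0.38, 0, 0, 0, 0],
    [-0.008, 0.001, 0.44, 0, 0, 0, 0],
    [-0.008, 0.001, 0.47, 0, 0, 0, 0],
    [-0.008, 0.001, 0.48, 0, 0, 0, 0],
    [-0.008, 0.001, 0.484, 0, 0, 0, 0],
    [-0.008, 0.001, 0.484, 0, 0, 0, 0],
  ],
)

```text
time_s: 20.47
position: [0.4973, -0.2017, 0.091]
tcp_rot: [[-0.002, 1.0, 0.001], [1.0, 0.002, -0.001], [-0.001, 0.001, -1.0]]
force: [0.5, -0.0, -0.8]
opening: 0.541
grasp_force: 30.0
```

Request:
move_arm(
  increments=[
    [0, 0, 0.003, 0, 0, 0, 0],
    [0, 0, 0.006, 0, 0, 0, 0],
    [0, 0, 0.006, 0, 0, 0, 0],
    [0, 0, 0.006, 0, 0, 0, 0],
  ],
)

```text
time_s: 20.8
position: [0.4969, -0.2021, 0.0888]
tcp_rot: [[-0.001, 1.0, 0.001], [1.0, 0.001, -0.001], [-0.001, 0.001, -1.0]]
force: [-1.5, 0.3, -2.2]
opening: 0.542
grasp_force: 30.0
```

Request:
move_arm(
  increments=[
    [0.005, 0, 0.004, 0, 0, 0, 0],
    [0.005, 0, 0.007, 0, 0, 0, 0],
    [0.005, 0, 0.007, 0, 0, 0, 0],
    [0.005, 0, 0.007, 0, 0, 0, 0],
  ],
)

```text
time_s: 21.13
position: [0.4967, -0.2004, 0.0864]
tcp_rot: [[-0.001, 1.0, 0.0], [1.0, 0.001, -0.0], [-0.0, 0.0, -1.0]]
force: [0.3, 0.3, 1.3]
opening: 0.544
grasp_force: 30.0
```

Request:
move_arm(
  increments=[
    [0, 0, 0.004, 0, 0, 0, 0],
    [0, 0, 0.004, 0, 0, 0, 0],
    [0, 0, 0.004, 0, 0, 0, 0],
  ],
)

```text
time_s: 21.38
position: [0.4969, -0.2007, 0.0863]
tcp_rot: [[-0.001, 1.0, 0.001], [1.0, 0.001, -0.001], [-0.001, 0.001, -1.0]]
force: [-1.9, 1.0, 8.5]
opening: 0.54
grasp_force: 30.0
```

Request:
move_arm(
  increments=[
    [0, 0, -0.003, 0, 0, 0, 0.57],
    [0, 0, -0.003, 0, 0, 0, 0.7],
    [0, 0, -0.003, 0, 0, 0, 1],
    [0, 0, -0.003, 0, 0, 0, 1],
    [0, 0, -0.003, 0, 0, 0, 1],
    [0, 0, -0.003, 0, 0, 0, 1],
    [0, 0, -0.003, 0, 0, 0, 1],
    [0, 0, -0.003, 0, 0, 0, 1],
  ],
)

```text
time_s: 22.05
position: [0.4966, -0.2004, 0.0858]
tcp_rot: [[-0.001, 1.0, -0.0], [1.0, 0.001, 0.0], [0.0, -0.0, -1.0]]
force: [-0.1, -0.1, -0.3]
opening: 0.974
grasp_force: 0.0
```

Request:
move_arm(
  increments=[
    [0, 0, -0.05, 0, 0, 0, 1],
    [0, 0, -0.15, 0, 0, 0, 1],
    [0, 0, -0.28, 0, 0, 0, 1],
    [0, 0, -0.4, 0, 0, 0, 1],
    [0, 0, -0.53, 0, 0, 0, 1],
    [0, 0, -0.55, 0, 0, 0, 1],
    [0, 0, -0.55, 0, 0, 0, 1],
  ],
)

```text
time_s: 22.63
position: [0.4985, -0.2016, 0.2543]
tcp_rot: [[-0.001, 1.0, 0.007], [1.0, 0.001, -0.004], [-0.004, 0.007, -1.0]]
force: [-0.6, -0.5, -1.1]
opening: 0.999
grasp_force: 0.0
```

```bash
python3 - <<'E'
from h import *
c=cap('wrist','w9')
for t,z in (('mill_mid',.1),('salt_mid',.055),('spice_jar',.09)):
  for r in nets.find_in('wrist',t): print(t,r,atz(c,r['location'],z) if z else '')
t=cap('top')
for n in ('mill_mid','salt_mid'):
  for r in nets.find_in('top',n): print(n,r,atz(t,r['location'],.075))
steps([.49,.33,.25],0)
E
```

```text
mill_mid {'location': [260.3, 174.3], 'conf': 0.96} [ 0.5    -0.2006  0.1   ]
salt_mid {'location': [248.3, 83.6], 'conf': 0.86} [ 0.4855 -0.0979  0.055 ]
spice_jar {'location': [222.9, 9.6], 'conf': 0.71} [ 0.4609 -0.0282  0.09  ]
mill_mid {'location': [308.2, 153.2], 'conf': 0.59} [ 0.5108 -0.1681  0.075 ]
mill_mid {'location': [292.7, 158.8], 'conf': 0.38} [ 0.4946 -0.1202  0.075 ]
mill_mid {'location': [200.2, 162.8], 'conf': 0.22} [0.488  0.1615 0.075 ]
salt_mid {'location': [288.3, 160.3], 'conf': 0.7} [ 0.4903 -0.1066  0.075 ]
shift [ 1.7663 -0.0173  0.0008] turn [-0.001  -0.0007  0.0004] rows 12.707908226277626 0.031221642128295538 pos [ 0.4958 -0.1999  0.2491] j [-33.9428  19.7147  91.0506   0.001   69.4483 -34.009 ]
```

Request:
move_arm(
  increments=[
    [0.9, -0.01, 0, 0, 0, 0, 1],
    [0.9, -0.01, 0, 0, 0, 0, 1],
    [0.9, -0.01, 0, 0, 0, 0, 1],
    [0.9, -0.01, 0, 0, 0, 0, 1],
    [0.9, -0.01, 0, 0, 0, 0, 1],
    [0.9, -0.01, 0, 0, 0, 0, 1],
    [0.9, -0.01, 0, 0, 0, 0, 1],
    [0.9, -0.01, 0, 0, 0, 0, 1],
  ],
)

```text
time_s: 23.65
position: [0.492, 0.0737, 0.25]
tcp_rot: [[-0.007, 1.0, -0.002], [1.0, 0.007, 0.002], [0.002, -0.002, -1.0]]
force: [0.0, -0.2, -1.1]
opening: 1.002
grasp_force: 0.0
```

Request:
move_arm(
  increments=[
    [0.87, -0.007, 0, 0, 0, 0, 1],
    [0.87, -0.007, 0, 0, 0, 0, 1],
    [0.87, -0.007, 0, 0, 0, 0, 1],
    [0.87, -0.007, 0, 0, 0, 0, 1],
    [0.87, -0.007, 0, 0, 0, 0, 1],
    [0.87, -0.007, 0, 0, 0, 0, 1],
    [0.87, -0.007, 0, 0, 0, 0, 1],
    [0.87, -0.007, 0, 0, 0, 0, 1],
  ],
)

```text
time_s: 24.32
position: [0.4908, 0.3326, 0.2497]
tcp_rot: [[-0.005, 1.0, -0.001], [1.0, 0.005, -0.0], [-0.0, -0.001, -1.0]]
force: [-0.5, -0.5, -0.5]
opening: 0.999
grasp_force: 0.0
```

```bash
python3 - <<'E'
from h import *
c=cap('wrist','w10'); print(c['eye'])
for r in nets.find_in('wrist','honey_mid'): print(r,atz(c,r['location'],.1),atz(c,r['location'],.051))
steps([.49,.33,.25],0)
i=c['image'][30:222,180:372]; cv2.imwrite('pics/m5.png',cv2.resize(i,None,fx=3,fy=3,interpolation=cv2.INTER_CUBIC))
E
```

```text
[0.491  0.4046 0.4391]
{'location': [264.2, 104.8], 'conf': 0.77} [0.4949 0.4115 0.1   ] [0.4955 0.4125 0.051 ]
shift [ 0.0023 -0.0028 -0.0004] turn [-0.0005  0.0007  0.0005] rows 0.026104218479714402 0.024178057224904143 pos [0.4908 0.3293 0.2499] j [23.0776 24.3448 83.2167 -0.0778 72.5685 23.014 ]
```

View pics/m5.png

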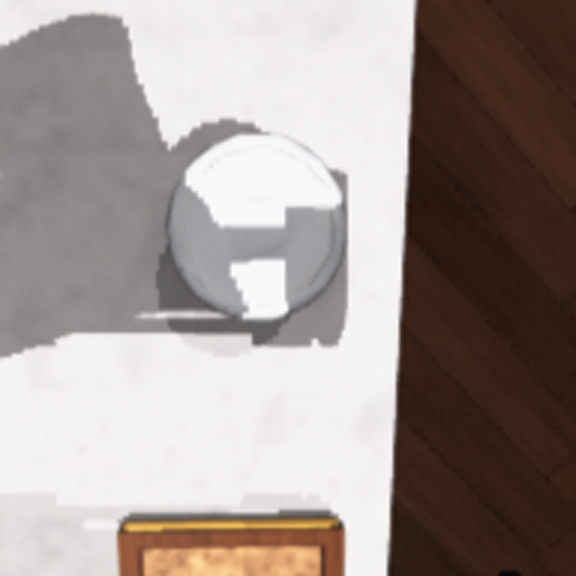

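Request:
move_arm(
  increments=[
    [0.13, 0.02, 0, 0, 0, 0, 1],
    [0.25, 0.02, 0.1, 0, 0, 0, 1],
    [0.27, 0.02, 0.22, 0, 0, 0, 1],
    [0.27, 0.02, 0.34, 0, 0, 0, 1],
    [0.27, 0.02, 0.45, 0, 0, 0, 1],
    [0.27, 0.02, 0.5, 0, 0, 0, 1],
    [0.27, 0.02, 0.5, 0, 0, 0, 1],
    [0.27, 0.02, 0.5, 0, 0, 0, 1],
  ],
)

```text
time_s: 25.08
position: [0.4972, 0.4092, 0.1001]
tcp_rot: [[0.001, 1.0, -0.002], [1.0, -0.001, -0.002], [-0.002, -0.002, -1.0]]
force: [1.0, 0.4, 0.6]
opening: 1.0
grasp_force: 0.0
```

```bash
python3 - <<'E'
from h import *
c=cap('wrist','w11')
for r in nets.find_in('wrist','honey_mid'): print(r)
g=cv2.cvtColor(c['image'],cv2.COLOR_BGR2GRAY)
print(proj(c,[.4967,.4105,.102]),proj(c,[.4967,.4105+.033,.102]),proj(c,[.4637,.4105,.102]),proj(c,[.5297,.4105,.102]))
print(steps([.4967,.4105,.04],0)[0])
# lid edges along a row in front of the bar
for r in (205,215,222): print(r,[int(v) for v in g[r,150:372:4]])
E
```

```text
{'location': [258.2, 206.2], 'conf': 0.85}
[258.9663 222.3768] [258.8582 173.2243] [208.9353 222.3861] [309.0261 222.3675]
shift [-0.0019 -0.0074  0.209 ] turn [ 0.0009 -0.0004 -0.0002] rows 1.5043167553779975 0.02593281373331986 pos [0.4987 0.411  0.1027] j [29.6063 37.9382 83.6112 -0.0163 58.2683 29.6476]
[0.4967 0.4105 0.04  ]
205 [223, 225, 223, 224, 224, 224, 223, 225, 223, 220, 222, 222, 222, 217, 216, 210, 142, 146, 143, 143, 146, 146, 146, 146, 148, 148, 144, 143, 142, 144, 144, 216, 248, 248, 248, 248, 249, 248, 245, 184, 223, 225, 226, 226, 243, 42, 39, 36, 37, 35, 34, 35, 35, 41, 36, 38]
215 [220, 216, 218, 220, 222, 219, 218, 221, 223, 221, 220, 219, 217, 235, 236, 115, 103, 104, 104, 106, 106, 106, 107, 106, 106, 105, 104, 104, 104, 102, 102, 106, 106, 107, 108, 108, 109, 109, 157, 98, 223, 221, 223, 224, 243, 40, 40, 39, 34, 37, 36, 36, 34, 32, 37, 30]
222 [212, 210, 212, 215, 169, 36, 53, 146, 145, 222, 219, 216, 217, 222, 223, 162, 102, 104, 105, 105, 105, 105, 105, 105, 105, 103, 101, 103, 103, 102, 102, 101, 101, 102, 103, 104, 103, 99, 99, 106, 220, 224, 225, 225, 242, 40, 40, 22, 18, 14, 5, 19, 37, 37, 34, 34]
```

Request:
move_arm(
  increments=[
    [0, -0.005, 0.06, 0, 0, 0, 1],
    [0, -0.005, 0.12, 0, 0, 0, 1],
    [0, -0.005, 0.17, 0, 0, 0, 1],
    [0, -0.005, 0.2, 0, 0, 0, 1],
    [0, -0.005, 0.207, 0, 0, 0, 1],
    [0, -0.005, 0.207, 0, 0, 0, 1],
  ],
)

```text
time_s: 25.68
position: [0.496, 0.4117, 0.0396]
tcp_rot: [[-0.001, 1.0, 0.001], [1.0, 0.001, 0.001], [0.001, 0.001, -1.0]]
force: [-0.0, -1.3, -0.4]
opening: 1.0
grasp_force: 0.0
```

Request:
move_arm(
  increments=[
    [0, 0, 0, 0, 0, 0, 0],
    [0, 0, 0, 0, 0, 0, 0],
    [0, 0, 0, 0, 0, 0, 0],
    [0, 0, 0, 0, 0, 0, 0],
    [0, 0, 0, 0, 0, 0, 0],
    [0, 0, 0, 0, 0, 0, 0],
    [0, 0, 0, 0, 0, 0, 0],
    [0, 0, 0, 0, 0, 0, 0],
  ],
)

```text
time_s: 26.35
position: [0.4957, 0.412, 0.0397]
tcp_rot: [[-0.001, 1.0, 0.001], [1.0, 0.001, 0.001], [0.001, 0.001, -1.0]]
force: [-1.4, -1.2, 6.1]
opening: 0.782
grasp_force: 30.0
```

Request:
move_arm(
  increments=[
    [0, 0, -0.03, 0, 0, 0, 0],
    [0, 0, -0.07, 0, 0, 0, 0],
    [0, 0, -0.12, 0, 0, 0, 0],
    [0, 0, -0.2, 0, 0, 0, 0],
    [0, 0, -0.3, 0, 0, 0, 0],
    [0, 0, -0.3, 0, 0, 0, 0],
  ],
)

```text
time_s: 26.85
position: [0.4987, 0.4137, 0.1347]
tcp_rot: [[-0.001, 1.0, 0.01], [1.0, 0.001, 0.006], [0.006, 0.01, -1.0]]
force: [2.1, 0.2, -4.1]
opening: 0.779
grasp_force: 30.0
```

```bash
python3 - <<'E'
from h import *
s=cap('scene')
for r in nets.find_in('scene','honey_mid'): print(r)
st=bot.read_state(); q=st['position']; print(st['opening'],st['force'],st['moment'])
print(proj(s,[q[0],q[1],q[2]-.04+.051]))
steps([.4873,.2154,.13],0)
E
```

```text
{'location': [290.6, 188.9], 'conf': 0.74}
{'location': [132.8, 223.0], 'conf': 0.73}
0.7819784406953406 [-0.6934 -0.4589 -4.7543] [-0.0212 -0.0336 -0.0251]
[126.8328 214.926 ]
shift [-0.6551 -0.0294 -0.0013] turn [ 0.0008 -0.0004  0.0003] rows 4.717870228758557 0.02386185021592967 pos [0.4959 0.4119 0.1299] j [29.8006 35.8943 82.6838  0.0026 61.263  29.7364]
```

Request:
move_arm(
  increments=[
    [-0.06, -0.003, 0, 0, 0, 0, 0],
    [-0.16, -0.007, 0, 0, 0, 0, 0],
    [-0.27, -0.012, 0, 0, 0, 0, 0],
    [-0.38, -0.017, 0, 0, 0, 0, 0],
    [-0.49, -0.022, 0, 0, 0, 0, 0],
    [-0.58, -0.026, 0, 0, 0, 0, 0],
    [-0.63, -0.029, 0, 0, 0, 0, 0],
    [-0.65, -0.029, 0, 0, 0, 0, 0],
    [-0.65, -0.029, 0.05, 0, 0, 0, 0],
    [-0.65, -0.029, 0.05, 0, 0, 0, 0],
  ],
)

```text
time_s: 27.78
position: [0.4846, 0.216, 0.1111]
tcp_rot: [[0.0, 1.0, -0.006], [1.0, -0.0, -0.001], [-0.001, -0.006, -1.0]]
force: [-1.2, -0.8, -5.5]
opening: 0.778
grasp_force: 30.0
```

```bash
python3 - <<'E'
from h import *
c=cap('wrist','w12')
for r in nets.find_in('wrist','honey_mid'): print(r)
q=bot.read_state()['position']; print(proj(c,[q[0],q[1],q[2]-.04+.102]))
steps([.4873,.217,.053],0)
E
```

```text
{'location': [258.6, 234.2], 'conf': 0.77}
[260.6608 270.4384]
shift [0.0005 0.0067 0.1986] turn [-0.0011  0.0001  0.0005] rows 1.4294596695062274 0.031533229616430486 pos [0.4855 0.2169 0.1126] j [12.0085 29.9031 99.8683  0.0235 50.4357 11.9053]
```

Request:
move_arm(
  increments=[
    [0, 0.005, 0.06, 0, 0, 0, 0],
    [0, 0.005, 0.12, 0, 0, 0, 0],
    [0, 0.005, 0.17, 0, 0, 0, 0],
    [0, 0.005, 0.19, 0, 0, 0, 0],
    [0, 0.005, 0.197, 0, 0, 0, 0],
    [0, 0.005, 0.2, 0, 0, 0, 0],
    [0, 0.005, 0.2, 0, 0, 0, 0],
  ],
)

```text
time_s: 28.47
position: [0.4889, 0.2171, 0.0543]
tcp_rot: [[-0.002, 1.0, 0.001], [1.0, 0.002, 0.0], [0.0, 0.001, -1.0]]
force: [0.0, -0.2, -5.4]
opening: 0.786
grasp_force: 30.0
```

Request:
move_arm(
  increments=[
    [0, 0, 0.004, 0, 0, 0, 0],
    [0, 0, 0.006, 0, 0, 0, 0],
    [0, 0, 0.006, 0, 0, 0, 0],
    [0, 0, 0.006, 0, 0, 0, 0],
  ],
)

```text
time_s: 28.8
position: [0.4886, 0.2166, 0.0524]
tcp_rot: [[-0.001, 1.0, 0.001], [1.0, 0.001, 0.0], [0.0, 0.001, -1.0]]
force: [0.8, -0.3, -5.0]
opening: 0.781
grasp_force: 30.0
```

Request:
move_arm(
  increments=[
    [0, 0, 0.004, 0, 0, 0, 0],
    [0, 0, 0.006, 0, 0, 0, 0],
    [0, 0, 0.006, 0, 0, 0, 0],
    [0, 0, 0.006, 0, 0, 0, 0],
  ],
)

```text
time_s: 29.13
position: [0.4883, 0.2166, 0.0501]
tcp_rot: [[-0.001, 1.0, -0.0], [1.0, 0.001, -0.0], [-0.0, -0.0, -1.0]]
force: [0.0, 0.3, -5.2]
opening: 0.784
grasp_force: 30.0
```

Request:
move_arm(
  increments=[
    [0, 0, 0.003, 0, 0, 0, 0],
    [0, 0, 0.005, 0, 0, 0, 0],
    [0, 0, 0.005, 0, 0, 0, 0],
  ],
)

```text
time_s: 29.38
position: [0.4884, 0.2166, 0.0497]
tcp_rot: [[-0.001, 1.0, 0.0], [1.0, 0.001, -0.0], [-0.0, 0.0, -1.0]]
force: [-1.8, -0.4, 4.5]
opening: 0.782
grasp_force: 30.0
```

Request:
move_arm(
  increments=[
    [0, 0, 0.003, 0, 0, 0, 0],
    [0, 0, 0.005, 0, 0, 0, 0],
    [0, 0, 0.005, 0, 0, 0, 0],
  ],
)

```text
time_s: 29.63
position: [0.4884, 0.2166, 0.0496]
tcp_rot: [[-0.002, 1.0, 0.001], [1.0, 0.002, -0.0], [-0.0, 0.001, -1.0]]
force: [-3.9, -1.5, 14.9]
opening: 0.778
grasp_force: 30.0
```

Request:
move_arm(
  increments=[
    [0, 0, -0.004, 0, 0, 0, 0.82],
    [0, 0, -0.004, 0, 0, 0, 1],
    [0, 0, -0.004, 0, 0, 0, 1],
    [0, 0, -0.004, 0, 0, 0, 1],
    [0, 0, -0.004, 0, 0, 0, 1],
    [0, 0, -0.004, 0, 0, 0, 1],
    [0, 0, -0.004, 0, 0, 0, 1],
  ],
)

```text
time_s: 30.22
position: [0.4884, 0.2166, 0.0482]
tcp_rot: [[-0.001, 1.0, -0.0], [1.0, 0.001, 0.0], [0.0, -0.0, -1.0]]
force: [0.5, 0.4, -0.2]
opening: 0.993
grasp_force: 0.0
```

Request:
move_arm(
  increments=[
    [0, 0, -0.05, 0, 0, 0, 1],
    [0, 0, -0.15, 0, 0, 0, 1],
    [0, 0, -0.28, 0, 0, 0, 1],
    [0, 0, -0.4, 0, 0, 0, 1],
    [0, 0, -0.53, 0, 0, 0, 1],
    [0, 0, -0.67, 0, 0, 0, 1],
    [0, 0, -0.67, 0, 0, 0, 1],
    [0, 0, -0.67, 0, 0, 0, 1],
  ],
)

```text
time_s: 30.88
position: [0.4902, 0.2171, 0.2523]
tcp_rot: [[-0.001, 1.0, 0.007], [1.0, 0.001, 0.002], [0.001, 0.007, -1.0]]
force: [0.2, -0.3, -0.5]
opening: 1.002
grasp_force: 0.0
```

```bash
python3 - <<'E'
from h import *
c=cap('wrist','w13')
for r in nets.find_in('wrist','honey_mid'): print(r,atz(c,r['location'],.112))
# jug / cup from w1
w1=dict(c,eye=[.3718,-.3561,.479],orientation=np.array([[.2252,.9414,.2512],[-.9743,.217,.0604],[.0023,-.2584,.966]]))
for n,p,z in [('jug base L',(412,90),0),('jug base top',(445,55),0),('jug base bot',(445,118),0),('bowl',(329,20),.056),('handle',(352,40),.03)]: print(n,atz(w1,p,z))
steps([.5,-.36,.27],-31)
E
```

```text
{'location': [257.0, 175.2], 'conf': 0.9} [0.4879 0.2208 0.112 ]
jug base L [ 0.4542 -0.5723 -0.    ]
jug base top [ 0.511  -0.6023  0.    ]
jug base bot [ 0.427  -0.6362  0.    ]
bowl [ 0.4999 -0.4159  0.056 ]
handle [ 0.4915 -0.4569  0.03  ]
shift [-1.9214  0.0395 -0.0708] turn [-0.0005  0.0003  0.1726] rows 13.835206726549833 4.339657813714741 pos [0.4874 0.2164 0.2486] j [11.9269 19.5869 91.3513 -0.0008 69.1643 11.8554]
```

Request:
move_arm(
  increments=[
    [-0.97, 0.02, -0.07, 0, 0, 0, 1],
    [-0.97, 0.02, -0.07, 0, 0, 0, 1],
    [-0.97, 0.02, -0.07, 0, 0, 0, 1],
    [-0.97, 0.02, -0.07, 0, 0, 0, 1],
    [-0.97, 0.02, -0.07, 0, 0, 0, 1],
    [-0.97, 0.02, -0.07, 0, 0, 0, 1],
    [-0.97, 0.02, -0.07, 0, 0, 0, 1],
    [-0.97, 0.02, -0.07, 0, 0, 0, 1],
  ],
)

```text
time_s: 31.65
position: [0.4948, -0.0816, 0.2687]
tcp_rot: [[0.006, 1.0, -0.002], [1.0, -0.006, -0.003], [-0.003, -0.002, -1.0]]
force: [0.8, 0.5, -0.2]
opening: 0.997
grasp_force: 0.0
```

Request:
move_arm(
  increments=[
    [-0.95, 0.02, 0, 0, 0, 0.1, 1],
    [-0.95, 0.02, 0, 0, 0, 0.173, 1],
    [-0.95, 0.02, 0, 0, 0, 0.173, 1],
    [-0.95, 0.02, 0, 0, 0, 0.173, 1],
    [-0.95, 0.02, 0, 0, 0, 0.173, 1],
    [-0.95, 0.02, 0, 0, 0, 0.173, 1],
    [-0.95, 0.02, 0, 0, 0, 0.173, 1],
    [-0.95, 0.02, 0, 0, 0, 0.173, 1],
    [-0.95, 0.02, 0, 0, 0, 0.173, 1],
  ],
)

```text
time_s: 32.4
position: [0.4999, -0.3601, 0.2672]
tcp_rot: [[0.519, 0.855, -0.004], [0.855, -0.519, 0.004], [0.002, -0.005, -1.0]]
force: [-0.8, 0.8, 0.2]
opening: 0.999
grasp_force: 0.0
```

```bash
python3 - <<'E'
from h import *
c=cap('wrist','w14'); print(c['eye'],bot.read_state()['tcp_rot'][:2,1])
for r in nets.find_in('wrist','cup_mid'): print(r,atz(c,r['location'],.03),atz(c,r['location'],.056)); p=np.array(r['location']).astype(int)
r=nets.find_in('wrist','cup_mid')[0]; p=np.array(r['location']).astype(int)
i=c['image'][max(0,p[1]-50):p[1]+50,p[0]-60:p[0]+60]; cv2.imwrite('pics/m6.png',cv2.resize(i,None,fx=5,fy=5,interpolation=cv2.INTER_CUBIC)); print(p,i.shape)
steps([.505,-.417,.2],-31)
E
```

```text
[ 0.5376 -0.2992  0.4567] [ 0.8559 -0.5171]
{'location': [286.5, 197.4], 'conf': 0.64} [ 0.5059 -0.4211  0.03  ] [ 0.5078 -0.4137  0.056 ]
[286 197] (100, 120, 3)
shift [-0.1636  0.1162  0.2288] turn [-0.0012 -0.0005 -0.    ] rows 2.1893519466425064 0.032436203306307296 pos [ 0.5006 -0.3572  0.2688] j [-45.9259  25.4264  78.2285   0.0285  76.5756 -14.9285]
```

```bash
python3 - <<'E'
from h import *
im=cv2.imread('pics/w14.png'); g=cv2.cvtColor(im,cv2.COLOR_BGR2GRAY)
c=cap('wrist')
for r in range(150,226,3): print(r,' '.join('%3d'%v for v in g[r,236:345:3]))
for z,p in (('rim',[.505,-.417,.056]),): print(proj(c,p),proj(c,[.505,-.417,0]),proj(c,[.505,-.386,.056]))
E
```

```text
150 171 157 151 143 142 142 140 140 142 141 141 141 150 244 243 243 243 242 243 243 243 242 241 238  39  38  39  38  36  37  38  39  37  38  44  43  44
153 151 149 152 139 142 141 142 144 144 145 144 142 147 244 243 242 244 243 244 242 243 242 240 243 162  37  36  35  38  40  39  36  36  35  38  35  37
156 155 152 155 142 143 143 145 142 142 146 144 143 150 244 243 243 244 244 244 243 242 242 241 243 242  49  41  41  40  39  39  39  39  40  39  36  36
159 142 147 146 142 143 145 144 141 142 143 143 145 147 245 244 244 245 245 244 243 243 243 243 243 243 206  39  39  38  37  39  40  40  40  38  38  39
162 241 241 242 168 142 146 146 142 144 143 153 149 167 243 244 245 244 245 244 243 243 243 243 243 241 243  72  40  39  39  39  39  40  43  43  43  40
165 244 242 243 244 242 242 241 242 241 241 243 243 241 239 232 229 241 243 243 244 243 244 243 244 239 240 229  39  40  42  40  40  39  41  42  42  44
168 243 241 243 245 244 244 244 244 244 244 243 187 146 143 145 141 144 188 243 244 243 243 243 242 240 241 244  97  35  36  39  41  39  39  40  40  42
171 244 243 244 245 245 245 245 244 
[... 2211 characters left out ...]
 224 240 239 241 244 244 235  47
216 224 219 224 224 225 226 224 224 223 220 225 225 223 234 206 108  90  86  98 116 198 234 226 224 222 219 225 225 225 223 241 240 241 243 244 243 115
219 225 224 226 226 227 225 225 226 223 223 225 224 217 222 226 235 237 241 234 229 224 224 224 225 222 219 223 224 223 224 243 243 241 242 242 243 239
222 223 225 226 226 226 225 223 224 223 223 225 222 218 222 222 239 242 240 180 244 223 223 221 223 223 223 223 223 225 225 244 243 242 241 166 169 175
225 224 224 224 223 224 225 218 215 221 221 218 215 216 220 222 223 240 242 235 239 224 222 220 221 219 222 217 220 224 226 243 243 242 242  15  14  14
[286.0449 202.0216] [283.2379 191.7523] [274.7793 183.3541]
```

Request:
move_arm(
  increments=[
    [-0.1, 0.08, 0.02, 0, 0, 0, 1],
    [-0.144, 0.121, 0.1, 0, 0, 0, 1],
    [-0.144, 0.121, 0.22, 0, 0, 0, 1],
    [-0.144, 0.121, 0.34, 0, 0, 0, 1],
    [-0.144, 0.121, 0.46, 0, 0, 0, 1],
    [-0.144, 0.121, 0.58, 0, 0, 0, 1],
    [-0.144, 0.121, 0.66, 0, 0, 0, 1],
    [-0.144, 0.121, 0.69, 0, 0, 0, 1],
    [-0.144, 0.121, 0.69, 0, 0, 0, 1],
  ],
)

```text
time_s: 33.35
position: [0.5089, -0.4122, 0.0609]
tcp_rot: [[0.515, 0.857, -0.004], [0.857, -0.515, 0.005], [0.002, -0.006, -1.0]]
force: [-0.2, 0.1, 0.3]
opening: 0.999
grasp_force: 0.0
```

```bash
python3 - <<'E'
from h import *
c=cap('wrist','w15'); g=cv2.cvtColor(c['image'],cv2.COLOR_BGR2GRAY)
for r in nets.find_in('wrist','cup_mid')[:2]: print(r,atz(c,r['location'],.05))
for r in (195,205,215,222): print(r,' '.join('%3d'%v for v in g[r,180:341:4]))
print(proj(c,[.5095,-.413,.056]),proj(c,[.5095+.031*.856,-.413-.031*.517,.056]),proj(c,[.5095+.031*.517,-.413+.031*.856,.056]))
print(g[150:224:4,260])
steps([.5095,-.413,-.008],-31)
E
```

```text
{'location': [259.2, 214.7], 'conf': 0.97} [ 0.509  -0.4097  0.05  ]
{'location': [93.2, 23.7], 'conf': 0.57} [ 0.4859 -0.2553  0.05  ]
195 144 142 142 144 144 144 145 144 145 146 146 145 123 171  94  94 185 249 249 249 249 249 249 249 249 191 132  90 217 185 143 142 141 141 141 141 139 172 243 233  37
205 119 123 131 135 132 136 116 143 144 143 143 175  78  90 105 133 189 189 190 189 188 188 189 189 188 189 183 113 101  79 138 129 146 144 143 122 123 167 235 237 237
215 101 101 100 100  98  94  98 101 116 102 173  72  82  86  99  94 113 136 135 136 137 137 135 138 134 135  98  93  98  81  73 139 102 102 103  99  97 198 223 225 227
222  66  83 102 102 102 100 139 224 224 230 115  75  75  81  86  99 140 181 230 248 249 249 248 232 110  99  99  90  86  79  75  88 125 223 206 145 193 224 220 215 142
[262.2357 221.2142] [307.6951 221.4325] [262.4575 176.6944]
[146 145 223 172 143 143 141  85 228 249 249 249 249 189 189 246 156 199
 249]
shift [ 0.0036 -0.0081  0.2423] turn [ 0.0006  0.0002 -0.    ] rows 1.7444641804761298 0.015857386817692356 pos [ 0.5109 -0.4151  0.0647] j [-48.7999  41.5959  82.9658   0.0047  55.3249 -17.8005]
```

Request:
move_arm(
  increments=[
    [0.003, -0.005, 0.05, 0, 0, 0, 1],
    [0.003, -0.005, 0.1, 0, 0, 0, 1],
    [0.003, -0.005, 0.14, 0, 0, 0, 1],
    [0.003, -0.005, 0.16, 0, 0, 0, 1],
    [0.003, -0.005, 0.18, 0, 0, 0, 1],
    [0.003, -0.005, 0.18, 0, 0, 0, 1],
  ],
)

```text
time_s: 33.95
position: [0.509, -0.4135, 0.0091]
tcp_rot: [[0.516, 0.857, -0.0], [0.857, -0.516, 0.0], [0.0, -0.0, -1.0]]
force: [-0.2, 0.1, 0.0]
opening: 1.0
grasp_force: 0.0
```

Request:
move_arm(
  increments=[
    [0, 0, 0.015, 0, 0, 0, 1],
    [0, 0, 0.03, 0, 0, 0, 1],
    [0, 0, 0.045, 0, 0, 0, 1],
    [0, 0, 0.055, 0, 0, 0, 1],
    [0, 0, 0.055, 0, 0, 0, 1],
  ],
)

```text
time_s: 34.37
position: [0.5086, -0.4131, -0.008]
tcp_rot: [[0.516, 0.857, -0.001], [0.857, -0.516, 0.001], [0.0, -0.001, -1.0]]
force: [-1.0, -0.0, 1.1]
opening: 1.002
grasp_force: 0.0
```

Request:
move_arm(
  increments=[
    [0, 0, 0, 0, 0, 0, 0],
    [0, 0, 0, 0, 0, 0, 0],
    [0, 0, 0, 0, 0, 0, 0],
    [0, 0, 0, 0, 0, 0, 0],
    [0, 0, 0, 0, 0, 0, 0],
    [0, 0, 0, 0, 0, 0, 0],
    [0, 0, 0, 0, 0, 0, 0],
    [0, 0, 0, 0, 0, 0, 0],
  ],
)

```text
time_s: 35.03
position: [0.5092, -0.4137, -0.0069]
tcp_rot: [[0.516, 0.857, 0.0], [0.857, -0.516, -0.0], [-0.0, 0.0, -1.0]]
force: [0.0, 0.3, 1.0]
opening: 0.682
grasp_force: 29.5
```

Request:
move_arm(
  increments=[
    [0, 0, -0.04, 0, 0, 0, 0],
    [0, 0, -0.1, 0, 0, 0, 0],
    [0, 0, -0.2, 0, 0, 0, 0],
    [0, 0, -0.32, 0, 0, 0, 0],
    [0, 0, -0.45, 0, 0, 0, 0],
    [0, 0, -0.58, 0, 0, 0, 0],
    [0, 0, -0.68, 0, 0, 0, 0],
    [0, 0, -0.7, 0, 0, 0, 0],
    [0, 0, -0.7, 0, 0, 0, 0],
    [0, 0, -0.7, 0, 0, 0, 0],
  ],
)

```text
time_s: 35.87
position: [0.5083, -0.4128, 0.2023]
tcp_rot: [[0.516, 0.857, -0.001], [0.857, -0.516, 0.001], [0.0, -0.002, -1.0]]
force: [0.4, -0.1, -1.3]
opening: 0.683
grasp_force: 29.5
```

```bash
python3 - <<'E'
from h import *
c=cap('wrist','w16'); print(bot.read_state()['opening'],bot.read_state()['force'])
for r in nets.find_in('wrist','cup_mid')[:2]: print(r)
steps([.49,-.15,.203],0); steps([.4892,.111,.203],0)
E
```

```text
0.6815315093361485 [ 0.0266 -0.6328 -1.0112]
{'location': [257.7, 241.9], 'conf': 0.91}
shift [ 0.7179 -0.5013 -0.0054] turn [-0.0015 -0.001  -0.1726] rows 6.299549770131225 4.339689091890542 pos [ 0.5076 -0.4121  0.2002] j [-48.8419  32.3445  77.0476  -0.0019  70.922  -17.7706]
shift [ 1.4618 -0.9525 -0.0019] turn [-0.0015 -0.001  -0.1726] rows 12.551941882155297 4.339689091890542 pos [ 0.5076 -0.4121  0.2002] j [-48.8419  32.3445  77.0476  -0.0019  70.922  -17.7706]
```

Request:
move_arm(
  increments=[
    [0.06, -0.04, 0, 0, 0, 0, 0],
    [0.16, -0.11, 0, 0, 0, -0.03, 0],
    [0.26, -0.18, 0, 0, 0, -0.06, 0],
    [0.36, -0.25, 0, 0, 0, -0.09, 0],
    [0.46, -0.32, 0, 0, 0, -0.12, 0],
    [0.56, -0.39, 0, 0, 0, -0.15, 0],
    [0.65, -0.455, 0, 0, 0, -0.1726, 0],
    [0.718, -0.501, 0, 0, 0, -0.1726, 0],
    [0.718, -0.501, 0, 0, 0, -0.1726, 0],
    [0.718, -0.501, 0, 0, 0, -0.1726, 0],
  ],
)

```text
time_s: 36.8
position: [0.4902, -0.1498, 0.2012]
tcp_rot: [[-0.003, 1.0, -0.004], [1.0, 0.003, 0.002], [0.002, -0.004, -1.0]]
force: [-1.0, 0.2, -1.1]
opening: 0.68
grasp_force: 29.5
```

Request:
move_arm(
  increments=[
    [0.06, 0, 0, 0, 0, 0, 0],
    [0.16, 0, 0, 0, 0, 0, 0],
    [0.28, 0, 0, 0, 0, 0, 0],
    [0.4, 0, 0, 0, 0, 0, 0],
    [0.52, 0, 0, 0, 0, 0, 0],
    [0.64, 0, 0, 0, 0, 0, 0],
    [0.75, 0, 0, 0, 0, 0, 0],
    [0.83, 0, 0, 0, 0, 0, 0],
    [0.87, 0, 0, 0, 0, 0, 0],
    [0.87, 0, 0, 0, 0, 0, 0],
  ],
)

```text
time_s: 37.63
position: [0.4917, 0.1105, 0.2021]
tcp_rot: [[-0.002, 1.0, -0.001], [1.0, 0.002, 0.0], [0.0, -0.001, -1.0]]
force: [-1.0, 0.1, -0.9]
opening: 0.681
grasp_force: 29.5
```

```bash
python3 - <<'E'
from h import *
c=cap('wrist','w17'); print(bot.read_state()['opening'])
for n,z in (('cup_mid',.2),('honey_mid',.112),('spice_jar',.098)):
  for r in nets.find_in('wrist',n)[:2]: print(n,r,atz(c,r['location'],z))
steps([.4892,.110,.01],0)
E
```

```text
0.6781003642466541
cup_mid {'location': [257.1, 243.2], 'conf': 0.72} [0.4899 0.0951 0.2   ]
honey_mid {'location': [254.8, 73.3], 'conf': 0.84} [0.4869 0.2143 0.112 ]
shift [ 0.008  -0.0085  0.6419] turn [-0.0001  0.0002 -0.0006] rows 4.618429688804165 0.016598375372681128 pos [0.4918 0.1078 0.2026] j [-0.3484 20.331  98.7198 -0.0502 60.973  -0.2162]
```

Request:
move_arm(
  increments=[
    [0.008, -0.008, 0.08, 0, 0, 0, 0],
    [0.008, -0.008, 0.18, 0, 0, 0, 0],
    [0.008, -0.008, 0.29, 0, 0, 0, 0],
    [0.008, -0.008, 0.4, 0, 0, 0, 0],
    [0.008, -0.008, 0.49, 0, 0, 0, 0],
    [0.008, -0.008, 0.56, 0, 0, 0, 0],
    [0.008, -0.008, 0.61, 0, 0, 0, 0],
    [0.008, -0.008, 0.635, 0, 0, 0, 0],
    [0.008, -0.008, 0.642, 0, 0, 0, 0],
    [0.008, -0.008, 0.642, 0, 0, 0, 0],
  ],
)

```text
time_s: 38.67
position: [0.4894, 0.111, 0.0102]
tcp_rot: [[0.001, 1.0, -0.0], [1.0, -0.001, -0.0], [-0.0, -0.0, -1.0]]
force: [0.7, 0.3, 0.2]
opening: 0.683
grasp_force: 29.5
```

Request:
move_arm(
  increments=[
    [0, 0, 0.006, 0, 0, 0, 0],
    [0, 0, 0.012, 0, 0, 0, 0],
    [0, 0, 0.016, 0, 0, 0, 0],
    [0, 0, 0.016, 0, 0, 0, 0],
    [0, 0, 0.016, 0, 0, 0, 0],
  ],
)

```text
time_s: 39.08
position: [0.4893, 0.112, 0.0059]
tcp_rot: [[-0.0, 1.0, 0.001], [1.0, 0.0, -0.0], [-0.0, 0.001, -1.0]]
force: [-0.3, -0.7, -1.2]
opening: 0.683
grasp_force: 29.5
```

Request:
move_arm(
  increments=[
    [0, 0, 0.004, 0, 0, 0, 0],
    [0, 0, 0.007, 0, 0, 0, 0],
    [0, 0, 0.007, 0, 0, 0, 0],
    [0, 0, 0.007, 0, 0, 0, 0],
  ],
)

```text
time_s: 39.42
position: [0.489, 0.1119, 0.0033]
tcp_rot: [[-0.0, 1.0, -0.0], [1.0, 0.0, 0.0], [0.0, -0.0, -1.0]]
force: [-0.5, 0.3, -1.0]
opening: 0.682
grasp_force: 29.5
```

Request:
move_arm(
  increments=[
    [0, 0, 0.003, 0, 0, 0, 0],
    [0, 0, 0.005, 0, 0, 0, 0],
    [0, 0, 0.005, 0, 0, 0, 0],
  ],
)

```text
time_s: 39.67
position: [0.4891, 0.112, 0.0029]
tcp_rot: [[-0.0, 1.0, 0.0], [1.0, 0.0, 0.0], [0.0, 0.0, -1.0]]
force: [-1.4, -0.3, 9.6]
opening: 0.683
grasp_force: 29.5
```

Request:
move_arm(
  increments=[
    [0, 0, 0.002, 0, 0, 0, 0],
    [0, 0, 0.004, 0, 0, 0, 0],
    [0, 0, 0.004, 0, 0, 0, 0],
  ],
)

```text
time_s: 39.92
position: [0.4892, 0.112, 0.0029]
tcp_rot: [[-0.0, 1.0, 0.001], [1.0, 0.0, -0.0], [-0.0, 0.001, -1.0]]
force: [-2.3, 0.1, 18.1]
opening: 0.68
grasp_force: 29.8
```

Contact at the recess floor, as expected. Releasing and backing straight up.

Request:
move_arm(
  increments=[
    [0, 0, -0.005, 0, 0, 0, 0.72],
    [0, 0, -0.005, 0, 0, 0, 0.9],
    [0, 0, -0.005, 0, 0, 0, 1],
    [0, 0, -0.005, 0, 0, 0, 1],
    [0, 0, -0.005, 0, 0, 0, 1],
    [0, 0, -0.005, 0, 0, 0, 1],
    [0, 0, -0.005, 0, 0, 0, 1],
  ],
)

```text
time_s: 40.5
position: [0.4889, 0.1119, 0.0019]
tcp_rot: [[0.0, 1.0, -0.001], [1.0, -0.0, 0.0], [0.0, -0.001, -1.0]]
force: [-0.8, 0.3, -0.5]
opening: 0.982
grasp_force: 0.0
```

Request:
move_arm(
  increments=[
    [0, 0, -0.05, 0, 0, 0, 1],
    [0, 0, -0.15, 0, 0, 0, 1],
    [0, 0, -0.28, 0, 0, 0, 1],
    [0, 0, -0.4, 0, 0, 0, 1],
    [0, 0, -0.53, 0, 0, 0, 1],
    [0, 0, -0.67, 0, 0, 0, 1],
    [0, 0, -0.8, 0, 0, 0, 1],
    [0, 0, -0.9, 0, 0, 0, 1],
    [0, 0, -0.9, 0, 0, 0, 1],
    [0, 0, -0.9, 0, 0, 0, 1],
  ],
)

```text
time_s: 41.33
position: [0.49, 0.1119, 0.274]
tcp_rot: [[-0.0, 1.0, 0.005], [1.0, 0.0, -0.0], [-0.0, 0.005, -1.0]]
force: [-0.2, 0.1, -0.8]
opening: 1.0
grasp_force: 0.0
```

```bash
python3 - <<'E'
from h import *
zs=dict(salt_mid=.055,mill_mid=.085,honey_mid=.061,cup_mid=.038,spice_jar=.05)
for n in ('wrist','top','scene'):
    c=cap(n,'fin_'+n)
    for t,z in zs.items():
        for r in nets.find_in(n,t)[:2]: print(n,t,np.round(r['conf'],2),np.round(r['location'],1),atz(c,r['location'],z)[:2])
E
```

```text
wrist salt_mid 0.64 [258.9 292.3] [ 0.4893 -0.0839]
wrist honey_mid 0.62 [257.3  81.3] [0.4875 0.2204]
wrist cup_mid 0.92 [257.4 169.5] [0.4873 0.1039]
wrist spice_jar 0.83 [232.2 230.2] [0.4503 0.0161]
top salt_mid 0.68 [288.1 162.8] [ 0.4846 -0.1079]
top salt_mid 0.34 [177.8 164.9] [0.485  0.2329]
top mill_mid 0.56 [317.7 156.4] [ 0.4993 -0.1951]
top honey_mid 0.63 [178.1 167. ] [0.4779 0.231 ]
top cup_mid 0.55 [224.2 160. ] [0.4992 0.0908]
top spice_jar 0.61 [253.3 174.7] [0.4502 0.0007]
scene mill_mid 0.72 [293.6 172.5] [ 0.4921 -0.1922]
scene honey_mid 0.94 [194.1 214.3] [0.4848 0.2076]
scene honey_mid 0.7 [294.7 176.2] [ 0.4973 -0.2022]
scene cup_mid 0.62 [219.6 207. ] [0.5013 0.108 ]
```

```bash
python3 -c "
from rig import workorder; print(workorder.hand_in())"
```

```text
the job is handed in; nothing more can be done
None
```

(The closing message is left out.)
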